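Empty the cork pail

TASK

Carry the steel cork pail by its bail from its cork mat to the black stand, hang the bail in the two hooks with the tilting handle towards the robot, and let go. Then take the tilting handle at the foot of the pail and swing it up, tipping the hanging pail until all four corks are in the crate, let the pail back down to hang upright on its hooks and let go. Finally take it off by the bail and stand it upright with its whole foot on the cork mat; leave the other things where they are.

Things in the scene. Friction and masses are not known exactly. Their poses are not given: they have to be found in the camera images.
- pail: Stainless conical pail: foot 104 mm, rim 166 mm across, 136 mm high, 0.35 to 0.6 kg; nothing but the bail arms and the tilting handle project. Origin: centre of its underside; z up through the mouth; x points away from the tilting handle; y runs along the two ears. The ears (pivots of the bail) are at y = +-90 mm, z = 120 mm.
- bail_grip: Turned wooden sleeve in the middle of the bail, 60 mm long (y), 20 mm thick; origin at its centre, 102 mm from the ear line, 222 mm above the pail's underside when the bail is up. Spins freely on the wire, so the pail hangs plumb from a firm pinch. Beside it, up to 50 mm from its centre, the bare straight wire (8 mm thick) that lies in the hooks.
- bail (a joint): Angle of the bail on the pail: 0 = straight up from the pail, positive = its top leans to the pail's +x (away from the tilting handle). Slightly stiff (0.015 N m): it stays where it is left within 0.7 rad of upright. A hanging pail leans up to 0.2 rad, handle low, and swings for a second or two after a quick move. Swings over 2.3 rad either way.
- tilt_grip: Wooden sleeve of the tilting handle at the pail's foot: 60 mm long (y), 17 mm thick; it spins freely on its bar, so the pail turns in a firm pinch. Origin at its centre, at x = -94 mm, z = 10 mm of the pail; 30 mm free between sleeve and wall. On the hung pail it is taken from above with the gripper tilted some 40 degrees, pointing down and towards the pail.
- stand: Fixed black round-bar stand, 312 mm wide (y), 335 mm high. Origin on the table under the hook seats; x points away from the robot. Uprights at x = 60, y = +-150 mm; cross bar at x = 60 mm, 320 mm up, from which two hooks (10 mm thick, y = +-43 mm) reach towards the robot and turn up, tips at x = -24 mm, 335 mm up. Feet from x = -95 to 135 mm.
- stand_seat (a point): Midway between the two hook seats, 316 mm above the table: the centre of the bail grip lies here when the bail hangs properly (wire in both hooks, pail y along stand y). To clear the hook tips on the way in or out, carry the grip centre 28 mm higher than this. The corks slide out with the pail turned some 115 degrees from upright; beyond 120 degrees the bail may lift off the hooks.
- crate: Fixed low open crate of pine boards, 230 (x) x 220 (y) x 60 mm high outside, walls 9 mm, floor 7 mm; origin at the centre of its underside. It stands between the stand's feet, its centre some 55 mm beyond the hook seats.
- cork_mat: Fixed round mat of cork, 176 mm across, 8 mm thick, on the table; origin at the centre of its underside. The pail starts on it and is put back on it.
- cork_1: Used wine cork, 44 mm long, 24 mm diameter; origin on its side at mid-length. Starts in the pail.
- cork_2: Used wine cork, 44 mm long, 24 mm diameter; origin on its side at mid-length. Starts in the pail.
- cork_3: Used wine cork, 44 mm long, 24 mm diameter; origin on its side at mid-length. Starts in the pail.
- cork_4: Used wine cork, 44 mm long, 24 mm diameter; origin at the centre of one end. Starts in the pail.
- half_bottle_1: Dark half bottle, 62 mm thick, 243 mm high, loose bystander; origin at the centre of its foot.
- waiters_friend: Folded red corkscrew, 115 x 33 x 13 mm, loose bystander; origin under its middle.
- votive_1: Red candle glass, 68 mm wide, 70 mm high, loose bystander; origin at the centre of its foot.

How it is judged:
By the outcome, as a careful person would: the job done as asked, in the order asked, and still so for the second after the job is handed in, with the robot touching nothing.
It also fails if it takes over 72 s, if anything falls off the work surface, if the arm or the gripper's body presses on something with over 40 N, if the wrist force passes 120 N, or if a joint passes its speed limit or range.

ROBOT

A 6-joint arm with a two-finger parallel gripper is mounted at the origin on a cart in front of the work surface, level with it; the furniture and walls round the work are solid. World frame = base frame: x ahead of the robot, y to its left, z up, the work surface at z = 0. Lengths are in m, angles in rad, forces in N, time in s.
With the tool pointing down it reaches from about 0.3 to 0.775 m from the base axis. Payload 14.6 kg.
Tool frame: the origin (TCP) lies at the very end of the fingers, on their centre line; the grasp point (between the pads) lies 19 mm behind it; z points along the fingers, y is the line along which they close (so a half turn about z gives the same grasp; the last joint's range is limited). The gripper opens to 94 mm and grips with 3 to 60 N. Pads are 16 mm wide; open, the fingers measure 119 mm over their backs; the gripper's body (75 mm by 177 mm) begins 78 mm behind the grasp point.
Start: joints at [1.14, 0.3, 1.521, -0, 1.321, -0.067], TCP at [0.196, 0.514, 0.205] pointing down, gripper open.
Joint ranges: [-3.03, 3.03], [-0.79, 2.21], [0.23, 2.52], [-1.04, 4.18], [0, 3.07], [-2.55, 2.55]. Speed limits (rad/s): [2.22, 2.22, 2.57, 3.14, 3.14, 3.14].

INTERFACE

Orientations are given as [roll, pitch, yaw] about the fixed x, y, z axes, in that order (R = Rz(yaw) Ry(pitch) Rx(roll)).
In Python, from station import * gives the robot as it stands.
- The arm moves only by the tool jog_arm, never from a script. Its argument "rows" is a list of rows, each a list of 3 entries, a list of its own where there are three numbers: the shift along the tool's x, y, z in m, then the turn about the tool's z in degrees, then the finger opening in m, from 0 to 0.094. A call has 1 to 12 rows; each row shifts and turns the commanded pose from where the row before left it, along the tool's axes as they then stand; what a row does not reach is not made up. A row lasts 1/12 s, in which the tool goes at most 41.7 mm and 7.16 degrees, less where a joint would pass 70% of its speed; a pose out of reach is approached as far as the arm can. A call is refused whole if a number of a shift passes 0.0417 or a number of a turn 7.16, either way. A call with a gripper value outside its range is refused whole. The fingers move at their own pace and stop on an object; "squeeze" is the grip in N (left out, the last holds). Time passes only in rows, so rows that do not move let the fingers close. It gives the time, the measured TCP pose, the force, the opening and the grip force at its end, in the units of the state.
- get_obs(): the state, without advancing time (a new reading comes with each control period).
- camera(name): name is "scene" or "side" or "wrist"; returns a dict with "image" (400x640x3 uint8, red, green, blue), "range_z" (400x640 float32, m along the optical axis (not along the pixel's ray), 0 where there is no reading), "K" (3x3 intrinsics, pixels), "world_from_camera" (4x4, takes a point from camera to world coordinates); the wrist camera has in their place "T_tool_cam" (4x4, takes a point from camera to tool coordinates, whose origin is the TCP and whose axes are the flange's). Camera axes: x right, y up, looking along -z (the intrinsics and any distortion apply to the point x, -y, -z); pixel columns grow to the right and rows downward; lengths in m; the calibration is good to about 2 mm. A picture is of the moment at which its call begins: read the wrist's pose just before it.
- hand_in(): hands the job in; it is judged then, once.
Trained networks look in a picture, given as the dict that the camera call returned (one of the last four; its "shot" number tells which), for a name from the list of things; names that differ only in an ending like _2 or _b are one class to them, and where a whole thing is asked for, a point or a joint stands for the part that bears it (a point fixed in the world has none). Each returns a list of dicts, best first, with "p" (0 to 1); they miss things now and then, are a little off and sometimes report something else, mostly with a low value. They report only what shows in the picture. A call takes as long as a camera call.
- search_frame(label, picture): "at" ([column, row] as shares, 0 to 1, of the picture: columns of its width, rows of its height, amid what is visible of it).
- spot_point(label, picture): "at" ([column, row] as shares, 0 to 1, of the picture: columns of its width, rows of its height: a listed point, or the origin of a listed thing).
The state is a dict: "time_s": time; "qpos": joint angles; "joint_vel": joint speeds; "tau": joint torques, N m; "ee_pos": TCP position; "eef_rot": TCP orientation; "force": force on the tool from outside, world axes, zero at the start; "moment": the same for the moment, N m; "grip_width": finger opening in m; "grip_force": force on a finger pad.
Only numpy, scipy, OpenCV 4.12 (cv2) and the standard library are available. Lean on these libraries where they do the work, as an engineer would, in place of code of your own. Each camera call takes 0.05 s, during which the arm holds its last target. There are 200 camera calls.

## Working session

There is one attempt and no reset: what is moved stays moved. The work goes in short steps, Python scripts to look and compute and a tool call to move; the robot and the scene stay as the last step left them, time stands still between calls to the robot, and variables do not carry over. Pictures are saved under pics/ and viewed, at most 10 in all, crops included, and the job is handed in when it is done.

Besides the shell and the picture viewer there is one more tool, called after ">>>" as name(argument=value, ...), one argument or row to a line, values as JSON. jog_arm: Moves the arm, as the interface text tells. Its arguments: {"type":"object","properties":{"rows":{"type":"array","items":{"type":"array"}},"squeeze":{"type":"number"}},"required":["rows"]}

```bash
mkdir -p pics; cat > h.py <<'E'
from station import *
import numpy as np, cv2
from scipy.spatial.transform import Rotation as R
def cloud(c):
    K=c["K"];z=c["range_z"];h,w=z.shape
    u,v=np.meshgrid(np.arange(w),np.arange(h))
    p=np.stack([(u-K[0,2])/K[0,0]*z,-(v-K[1,2])/K[1,1]*z,-z],-1)
    T=c["world_from_camera"]
    P=p@T[:3,:3].T+T[:3,3]
    P[z<=0]=np.nan
    return P
def save(c,n): cv2.imwrite(f"pics/{n}.png",c["image"][:,:,::-1])
def at(P,a):
    h,w=P.shape[:2];u=int(a[0]*w);v=int(a[1]*h)
    return np.nanmedian(P[max(v-2,0):v+3,max(u-2,0):u+3].reshape(-1,3),axis=0).round(4)
E
python3 - <<'E'
from h import *
np.set_printoptions(suppress=True,precision=4)
o=get_obs();print(o)
for n in("scene","side"):
    c=camera(n);save(c,n+"0");P=cloud(c)
    print(n,"cam",c["world_from_camera"].round(3).tolist(),c["K"].round(1).tolist())
    for l in["pail","bail_grip","tilt_grip","stand","stand_seat","crate","cork_mat","half_bottle_1","waiters_friend","votive_1"]:
        for f in(search_frame,spot_point):
            try:r=f(l,c)
            except Exception as e:print(l,e);continue
            for d in r[:1]:print(l,f.__name__,round(d["p"],2),(np.array(d["at"])*[640,400]).round(1),at(P,d["at"]))
E
```

```text
{'time_s': 0.0, 'qpos': array([ 1.1404,  0.3005,  1.5216, -0.    ,  1.3207, -0.0666]), 'joint_vel': array([ 0.0004,  0.0002, -0.0023, -0.0007, -0.0002, -0.0002]), 'tau': array([  0.0016, -53.1807, -35.2749,   0.0709,   0.0243,  -0.0001]), 'ee_pos': array([0.1956, 0.5138, 0.2049]), 'eef_rot': array([-3.1404, -0.0001,  2.7778]), 'force': array([0.3433, 0.3154, 0.5047]), 'moment': array([ 0.0381, -0.0364,  0.0419]), 'grip_force': 0.0, 'grip_width': 0.09382596413561207}
scene cam [[0.688, 0.571, -0.447, -0.021], [-0.725, 0.535, -0.433, -0.474], [-0.008, 0.623, 0.782, 1.123], [0.0, 0.0, 0.0, 1.0]] [[426.7, 0.0, 318.0], [0.0, 426.7, 199.5], [0.0, 0.0, 1.0]]
pail call 0.56 [418.7 279.2] [ 0.4827 -0.3079  0.2211]
pail call 0.59 [413.5 301.5] [ 0.5249 -0.304   0.0298]
bail_grip call 0.75 [414.2 280.3] [ 0.4732 -0.3042  0.2222]
bail_grip call 0.75 [413.  284.1] [ 0.469  -0.3011  0.2097]
tilt_grip call 0.73 [398.4 326.6] [ 0.4397 -0.3163  0.0263]
tilt_grip call 0.64 [396.5 328.9] [ 0.4355 -0.3144  0.0233]
stand call 0.81 [322.3 146.6] [0.5818 0.0924 0.3188]
stand_seat call 0.68 [314.5 152.7] [0
[... 1090 characters left out ...]
at call 0.65 [347.7 185.8] [0.6087 0.0068 0.3176]
stand_seat call 0.63 [349.3 160.2] [0.4155 0.4953 0.0177]
crate call 0.58 [361.3 224.7] [0.6132 0.1598 0.0065]
crate call 0.79 [358.4 227.2] [0.609  0.1422 0.0049]
cork_mat call 0.59 [292.8 311.7] [ 0.5818 -0.3318  0.0364]
cork_mat call 0.83 [285.  298.5] [ 0.5749 -0.3637  0.1321]
half_bottle_1 call 0.81 [386.  157.9] [0.6057 0.4168 0.1545]
half_bottle_1 call 0.77 [381.1 178.5] [0.6315 0.2833 0.1482]
waiters_friend call 0.49 [279.2 253.2] [ 0.4075 -0.1125  0.0085]
waiters_friend call 0.5 [280.1 255.1] [ 0.4126 -0.1148  0.0033]
votive_1 call 0.64 [334.4 263.8] [ 0.6147 -0.0876  0.0352]
votive_1 call 0.81 [336.8 273.3] [ 0.6431 -0.1337  0.0496]
```

View pics/scene0.png

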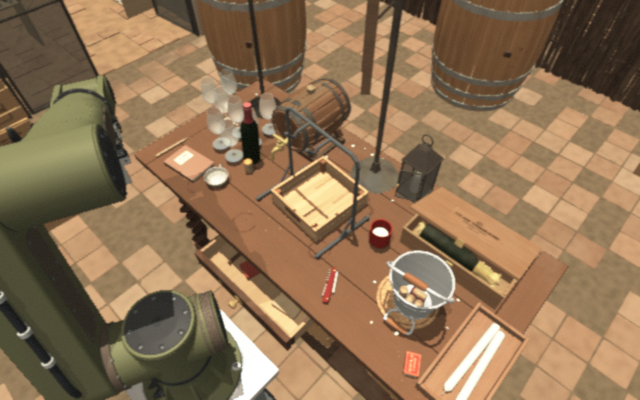

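View pics/side0.png

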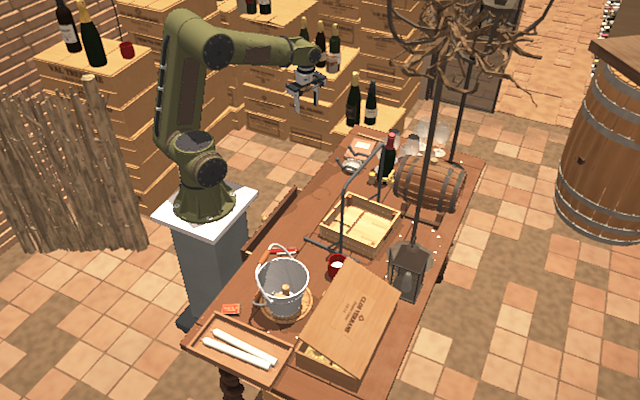

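```bash
python3 - <<'E'
from h import *
np.set_printoptions(suppress=True,precision=4)
A=[]
from scipy.optimize import least_squares
for n in("scene","side"):
    c=camera(n);P=cloud(c).reshape(-1,3);I=c["image"].reshape(-1,3)
    P=P.astype(float);ok=np.isfinite(P).all(1);P=P[ok];I=I[ok]
    A.append(P)
    def st(m,s):
        Q=P[m]
        if len(Q)<5: print(n,s,len(Q));return
        print(n,s,len(Q),"mean",Q.mean(0),"min",np.percentile(Q,3,axis=0),"max",np.percentile(Q,97,axis=0))
    near=(np.abs(P[:,0]-.5)<.2)&(np.abs(P[:,1]+.3)<.2)
    bg=near&(P[:,2]>.205)&(P[:,2]<.27);st(bg,"bailtop")
    if bg.sum()>20:
        Q=P[bg][:,:2];w,v=np.linalg.eigh(np.cov(Q.T));print("  dir",v[:,1],np.degrees(np.arctan2(v[1,1],v[0,1])))
    # rim circle fit
    m=near&(np.abs(P[:,2]-.142)<.004);Q=P[m][:,:2]
    r=least_squares(lambda p:np.hypot(Q[:,0]-p[0],Q[:,1]-p[1])-.082,[.5,-.3],loss="soft_l1",f_scale=.003);print("rim",len(Q),r.x,np.median(abs(r.fun)))
    near2=(np.abs(P[:,0]-.6)<.25)&(np.abs(P[:,1]-.12)<.25)
    m=near2&(P[:,2]>.295)&(P[:,2]<.35);st(m,"stand top")
    Q=P[m];w,v=np.linalg.eigh(np.cov(Q[:,:2].T));print("  dir",np.degrees(np.arctan2(v[1,1],v[0,1])))
    np.save(f"P_{n}.npy",np.c_[P,I])
    m=near2&(P[:,2]>.050)&(P[:,2]<.066)&(I[:,0]>I[:,2]+30.);st(m,"crate rim")
    m=near&(P[:,2]>.003)&(P[:,2]<.035);st(m&(P[:,0]<.46)&(P[:,0]>.35)&(P[:,1]<-.2),"tilt")
E
```

```text
scene bailtop 347 mean [ 0.4757 -0.3114  0.2175] min [ 0.467  -0.3744  0.2077] max [ 0.4889 -0.244   0.2246]
  dir [-0.1201  0.9928] 96.90008910369498
rim 381 [ 0.5319 -0.302 ] 0.0028956878235758127
scene stand top 758 mean [0.629  0.1152 0.3217] min [ 0.5343 -0.0125  0.301 ] max [0.8348 0.2638 0.338 ]
  dir 153.1676503348693
scene crate rim 1087 mean [0.6152 0.1163 0.0584] min [ 0.499  -0.1137  0.0508] max [0.734  0.2545 0.0643]
scene tilt 2034 mean [ 0.4077 -0.4132  0.0153] min [ 0.3561 -0.4964  0.0034] max [ 0.4578 -0.2443  0.0332]
side bailtop 164 mean [ 0.4812 -0.3122  0.2165] min [ 0.4711 -0.3717  0.2077] max [ 0.4919 -0.2435  0.2245]
  dir [-0.1019  0.9948] 95.84966947090686
rim 211 [ 0.5355 -0.3028] 0.0031824136708258066
side stand top 467 mean [0.6376 0.1143 0.3202] min [ 0.5372 -0.012   0.2989] max [0.843  0.2571 0.3408]
  dir 161.04427843981756
side crate rim 759 mean [0.634  0.1148 0.0572] min [ 0.5038 -0.1016  0.0505] max [0.747  0.2822 0.0645]
side tilt 999 mean [ 0.406 -0.424  0.015] min [ 0.3603 -0.4972  0.0034] max [ 0.457  -0.2943  0.0328]
```

The scene picture shows the pail at about (420,285), the stand at (322,150), the crate under it, the votive at (380,233) and the corkscrew at (332,285). The side view agrees. Pail and bail measurements match the given sizes: pail centre near (0.533,-0.303), bail leaning towards the robot.

```bash
python3 - <<'E'
from h import *
np.set_printoptions(suppress=True,precision=4)
for n in("scene","side"):
    D=np.load(f"P_{n}.npy");P=D[:,:3]
    m=(P[:,2]>.306)&(P[:,2]<.34)&(P[:,0]>.5)&(P[:,0]<.75)&(P[:,1]>-.08)&(P[:,1]<.32)
    Q=P[m]
    rng=np.random.default_rng(0);b=None
    for _ in range(500):
        i,j=rng.choice(len(Q),2,False);d=Q[j,:2]-Q[i,:2];L=np.hypot(*d)
        if L<.08:continue
        nn=np.array([-d[1],d[0]])/L;r=abs((Q[:,:2]-Q[i,:2])@nn)<.005
        if b is None or r.sum()>b.sum():b=r
    B=Q[b];l=cv2.fitLine(B[:,:2].astype(np.float32),cv2.DIST_L2,0,.01,.01).ravel();ang=np.degrees(np.arctan2(l[1],l[0]))
    d=l[:2]*np.sign(l[1]);nx=np.array([d[1],-d[0]]) 
    t=(B[:,:2]-l[2:])@d;print(n,"bar",len(B),"ang",ang,"ends",l[2:]+d*np.percentile(t,1),l[2:]+d*np.percentile(t,99),"z",np.median(B[:,2]))
    H=Q[~b];s=(H[:,:2]-l[2:])@nx;t=(H[:,:2]-l[2:])@d;
    k=(s<-.01)&(s>-.12);mid=(np.percentile((B[:,:2]-l[2:])@d,1)+np.percentile((B[:,:2]-l[2:])@d,99))/2
    for sg in(-1,1):
        kk=k&(np.sign(t-mid)==sg);print("  hook",kk.sum(),"y",np.median(t[kk])-mid,"tip s",np.percentile(s[kk],2),"c",H[kk].mean(0), "tips", H[kk][s[kk]<np.percentile(s[kk],15)].mean(0))
    # crate rim via box
    I=D[:,3:]
    m=(P[:,2]>.054)&(P[:,2]<.064)&(P[:,0]>.46)&(P[:,0]<.76)&(P[:,1]>-.01)&(P[:,1]<.27)&(I[:,0]>I[:,2]+30)
    print("crate",cv2.minAreaRect(P[m][:,:2].astype(np.float32)*1000))
E
```

```text
scene bar 363 ang 85.016754 ends [ 0.6034 -0.0129] [0.6284 0.2738] z 0.32433817031825174
  hook 110 y -0.04209047232900079 tip s -0.08667822183535671 c [0.5614 0.0932 0.3219] tips [0.529  0.0963 0.3336]
  hook 103 y 0.043430323493384215 tip s -0.08638387253830203 c [0.5696 0.1785 0.3214] tips [0.5367 0.1817 0.3342]
crate ((618.4581298828125, 136.84765625), (225.4085235595703, 234.3911895751953), 85.18888854980469)
side bar 187 ang 84.64783 ends [ 0.6077 -0.0147] [0.6348 0.2742] z 0.32262536759434846
  hook 73 y -0.039992142412001386 tip s -0.08955636757848373 c [0.5622 0.095  0.3199] tips [0.5318 0.0983 0.3305]
  hook 71 y 0.04474474640362824 tip s -0.08928051238812754 c [0.571  0.1795 0.3208] tips [0.5399 0.1836 0.3316]
crate ((617.634765625, 137.7916717529297), (230.9506378173828, 232.986328125), 85.43737030029297)
```

>>> jog_arm(
  rows=[
    [[0, 0, 0], [0, 2, 0], 0.094],
  ],
)

```text
validation failed for argument at $.ro...
```

>>> jog_arm(
  rows=[
    [[0, 0, -0.012], 6.98, 0.094],
    [[0, 0, -0.014], 6.98, 0.094],
    [[0, 0, -0.014], 6.98, 0.094],
    [[0, 0, -0.014], 6.98, 0.094],
    [[0, 0, -0.014], 6.98, 0.094],
    [[0, 0, -0.014], 6.98, 0.094],
    [[0, 0, -0.014], 6.98, 0.094],
    [[0, 0, -0.014], 6.98, 0.094],
    [[0, 0, -0.014], 6.98, 0.094],
  ],
)

```text
time_s: 2.95
ee_pos: [0.1957, 0.5139, 0.3302]
eef_rot: [3.142, 0.0, 1.675]
force: [-0.5, 0.9, 0.0]
grip_width: 0.0941
grip_force: 0.0
```

>>> jog_arm(
  rows=[
    [[-0.03, 0.007, 0], 0, 0.08],
    [[-0.04, 0.009, 0], 0, 0.07],
    [[-0.04, 0.009, 0], 0, 0.07],
    [[-0.04, 0.009, 0], 0, 0.07],
    [[-0.04, 0.009, 0], 0, 0.07],
    [[-0.04, 0.009, 0], 0, 0.07],
    [[-0.04, 0.009, 0], 0, 0.07],
    [[-0.04, 0.009, 0], 0, 0.07],
    [[-0.04, 0.009, 0], 0, 0.07],
    [[-0.04, 0.009, 0], 0, 0.07],
    [[-0.04, 0.009, 0], 0, 0.07],
    [[-0.04, 0.009, 0], 0, 0.07],
  ],
)

```text
time_s: 3.95
ee_pos: [0.3529, 0.0566, 0.3298]
eef_rot: [3.14, 0.0, 1.682]
force: [1.0, 1.4, 1.3]
grip_width: 0.0702
grip_force: 0.0
```

>>> jog_arm(
  rows=[
    [[-0.04, 0.009, 0], 0, 0.07],
    [[-0.04, 0.009, 0], 0, 0.07],
    [[-0.04, 0.009, 0], 0, 0.07],
    [[-0.04, 0.009, 0], 0, 0.07],
    [[-0.04, 0.009, 0], 0, 0.07],
    [[-0.04, 0.009, 0], 0, 0.07],
    [[-0.04, 0.009, 0], 0, 0.07],
    [[-0.04, 0.009, 0], 0, 0.07],
    [[-0.03, 0.005, 0], 0, 0.07],
    [[0, 0, 0], 0, 0.07],
  ],
)

```text
time_s: 4.78
ee_pos: [0.4683, -0.285, 0.3277]
eef_rot: [-3.14, -0.001, 1.678]
force: [-0.4, 0.2, -0.4]
grip_width: 0.0698
grip_force: 0.0
```

```bash
cat >> h.py <<'E'
def wcloud(c,o):
    T=np.eye(4);T[:3,:3]=R.from_euler("xyz",o["eef_rot"]).as_matrix();T[:3,3]=o["ee_pos"]
    d=dict(c);d["world_from_camera"]=T@c["T_tool_cam"];return cloud(d)
def delta(o,target):
    M=R.from_euler("xyz",o["eef_rot"]).as_matrix();return M.T@(np.array(target)-o["ee_pos"])
E
python3 - <<'E'
from h import *
np.set_printoptions(suppress=True,precision=4)
o=get_obs();c=camera("wrist");P=wcloud(c,o);save(c,"w1")
print(o["qpos"],o["ee_pos"],np.degrees(o["eef_rot"]))
for l in("bail_grip","tilt_grip","pail"):
    for r in spot_point(l,c)[:2]:print(l,r,at(P,r["at"]))
P=P.reshape(-1,3).astype(float);P=P[np.isfinite(P).all(1)]
m=(abs(P[:,0]-.48)<.06)&(abs(P[:,1]+.31)<.1)&(P[:,2]>.205)&(P[:,2]<.24)
Q=P[m];l=cv2.fitLine(Q[:,:2].astype(np.float32),cv2.DIST_HUBER,0,.01,.01).ravel();print(len(Q),l,np.degrees(np.arctan2(l[1],l[0])),np.percentile(Q,[2,50,98],axis=0))
print(delta(o,[.4785,-.312,.195]))
E
```

```text
[-0.6133  0.2371  1.321  -0.0006  1.5858 -0.7205] [ 0.4683 -0.285   0.3277] [-179.8809   -0.0626   96.1419]
bail_grip {'at': [0.4897, 0.5608], 'p': 0.66} [ 0.476  -0.3028  0.222 ]
bail_grip {'at': [0.5363, 0.4383], 'p': 0.31} [ 0.5188 -0.2908  0.0357]
tilt_grip {'at': [0.4392, 0.4467], 'p': 0.67} [ 0.4359 -0.3058  0.0251]
pail {'at': [0.5519, 0.4487], 'p': 0.9} [ 0.533  -0.2947  0.0348]
2292 [ 0.1069 -0.9943  0.4757 -0.3009] -83.86419 [[ 0.4658 -0.3692  0.2069]
 [ 0.475  -0.3005  0.218 ]
 [ 0.4878 -0.2381  0.2225]]
[-0.0281  0.0075  0.1326]
```

>>> jog_arm(
  rows=[
    [[-0.011, 0.003, 0.025], 0, 0.07],
    [[-0.01, 0.003, 0.035], 0, 0.07],
    [[0, 0, 0.035], 0, 0.07],
    [[0, 0, 0.025], 0, 0.07],
    [[0, 0, 0.013], 0, 0.07],
    [[0, 0, 0], 0, 0.07],
    [[0, 0, 0], 0, 0.01],
    [[0, 0, 0], 0, 0.01],
    [[0, 0, 0], 0, 0.01],
    [[0, 0, 0], 0, 0.01],
    [[0, 0, 0], 0, 0.01],
  ],
  squeeze=40,
)

```text
time_s: 5.9
ee_pos: [0.4765, -0.3011, 0.1972]
eef_rot: [3.141, 0.001, 1.681]
force: [0.4, 0.3, -0.5]
grip_width: 0.04
grip_force: 0.0
```

```bash
python3 - <<'E'
from h import *
o=get_obs();print(o["ee_pos"],np.degrees(o["eef_rot"]),o["grip_width"],o["grip_force"],o["force"],o["moment"])
c=camera("scene");save(c,"s2")
E
```

```text
[ 0.47653943 -0.30105602  0.19723863] [1.79949094e+02 4.62568935e-02 9.63400535e+01] 0.04004567073689243 0.0 [ 0.37628034  0.29170751 -0.52105909] [-0.0548035   0.00857281  0.00973012]
```

View pics/s2.png

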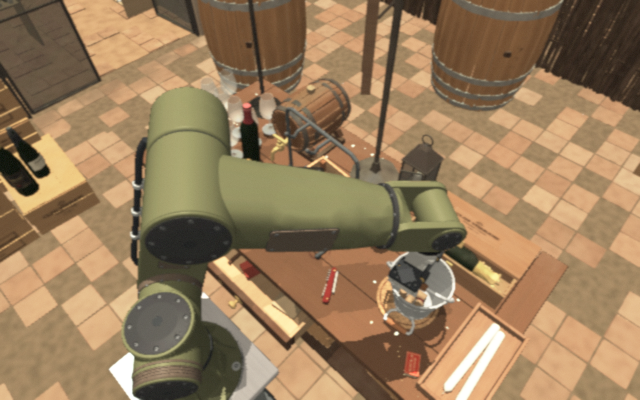

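The gripper sits over the bail at about (410,270) with the sleeve between the fingers, which are still closing. Next I finish the grip and swing the bail upright.

>>> jog_arm(
  rows=[
    [[0, 0, 0], 0, 0.01],
    [[0, 0, 0], 0, 0.01],
    [[0, 0, 0], 0, 0.01],
    [[0, 0, 0], 0, 0.01],
    [[0, 0, 0], 0, 0.01],
  ],
  squeeze=40,
)

```text
time_s: 6.37
ee_pos: [0.4764, -0.301, 0.1965]
eef_rot: [-3.142, 0.0, 1.681]
force: [-1.2, 0.5, 2.0]
grip_width: 0.0192
grip_force: 40.0
```

>>> jog_arm(
  rows=[
    [[0, 0.0095, -0.005], 0, 0.01],
    [[0, 0.0095, -0.005], 0, 0.01],
    [[0, 0.009, -0.0035], 0, 0.01],
    [[0, 0.0095, -0.002], 0, 0.01],
    [[0, 0.0095, -0.0015], 0, 0.01],
    [[0, 0.01, -0.0005], 0, 0.01],
    [[0, 0, -0.005], 0, 0.01],
    [[0, 0, -0.005], 0, 0.01],
    [[0, 0, -0.005], 0, 0.01],
    [[0, 0, 0], 0, 0.01],
    [[0, 0, 0], 0, 0.01],
  ],
)

```text
time_s: 7.28
ee_pos: [0.5327, -0.2949, 0.2294]
eef_rot: [3.141, 0.0, 1.681]
force: [-0.7, -0.2, -5.2]
grip_width: 0.0194
grip_force: 40.0
```

>>> jog_arm(
  rows=[
    [[0, 0, -0.006], 0, 0.01],
    [[0, 0, -0.01], 1, 0.01],
    [[0, 0, -0.012], 1.2, 0.01],
    [[0, 0, -0.012], 1.4, 0.01],
    [[0, 0, -0.012], 1.4, 0.01],
    [[0, 0, -0.012], 1.4, 0.01],
    [[0, 0, -0.012], 1.4, 0.01],
    [[0, 0, -0.012], 1.4, 0.01],
    [[0, 0, -0.009], 1.2, 0.01],
    [[0, 0, -0.006], 1, 0.01],
    [[0, 0, -0.003], 0, 0.01],
  ],
)

```text
time_s: 8.2
ee_pos: [0.5331, -0.2948, 0.3361]
eef_rot: [3.141, 0.001, 1.481]
force: [-0.6, -0.2, -4.5]
grip_width: 0.0194
grip_force: 40.0
```

>>> jog_arm(
  rows=[
    [[0.005, -0.004, 0], 0, 0.01],
    [[0.01, -0.007, 0], 0, 0.01],
    [[0.015, -0.007, 0], 0, 0.01],
    [[0.018, -0.007, 0], 0, 0.01],
    [[0.02, -0.007, 0], 0, 0.01],
    [[0.02, -0.007, 0], 0, 0.01],
    [[0.02, -0.007, 0], 0, 0.01],
    [[0.02, -0.007, 0], 0, 0.01],
    [[0.02, -0.007, 0], 0, 0.01],
    [[0.02, -0.007, 0], 0, 0.01],
    [[0.02, -0.007, 0], 0, 0.01],
    [[0.02, -0.007, 0], 0, 0.01],
  ],
)

```text
time_s: 9.2
ee_pos: [0.4698, -0.0791, 0.3344]
eef_rot: [-3.141, -0.0, 1.483]
force: [1.3, -0.4, -5.0]
grip_width: 0.0192
grip_force: 40.0
```

>>> jog_arm(
  rows=[
    [[0.02, -0.007, 0], 0, 0.01],
    [[0.02, -0.007, 0], 0, 0.01],
    [[0.02, -0.006, 0], 0, 0.01],
    [[0.02, -0.005, 0], 0, 0.01],
    [[0.02, -0.004, 0], 0, 0.01],
    [[0.02, -0.003, 0], 0, 0.01],
    [[0.02, 0, 0], 0, 0.01],
    [[0.02, 0, 0], 0, 0.01],
    [[0.02, 0, 0], 0, 0.01],
    [[0.018, 0, 0], 0, 0.01],
    [[0.013, 0, 0], 0, 0.01],
    [[0.008, 0, 0], 0, 0.01],
  ],
)

```text
time_s: 10.2
ee_pos: [0.4575, 0.1419, 0.3343]
eef_rot: [-3.141, -0.0, 1.484]
force: [0.5, 0.5, -4.7]
grip_width: 0.0189
grip_force: 40.0
```

```bash
python3 - <<'E'
from h import *
np.set_printoptions(suppress=True,precision=4)
o=get_obs();print(o["ee_pos"],np.degrees(o["eef_rot"]),o["grip_width"],o["force"],o["qpos"])
for s in((.5585,.1365,.333),(.5585,.1365,.325)):print(delta(o,s))
E
```

```text
[0.4575 0.1419 0.3343] [-179.9473   -0.0013   85.0225] 0.018932357812560304 [ 0.5161  0.4751 -4.6544] [0.2241 0.0713 1.496  0.0003 1.5751 0.311 ]
[0.0034 0.101  0.0013]
[0.0034 0.1011 0.0093]
```

```bash
python3 - <<'E'
from h import *
from scipy.optimize import least_squares
np.set_printoptions(suppress=True,precision=4)
o=get_obs();M=R.from_euler("xyz",o["eef_rot"]).as_matrix()
for n in("scene","side"):
    c=camera(n);save(c,n+"3");P=cloud(c).reshape(-1,3).astype(float);P=P[np.isfinite(P).all(1)]
    L=(P-o["ee_pos"])@M  # tool axes
    m=(np.hypot(L[:,0],L[:,1])<.11)&(L[:,2]>.0)&(L[:,2]<.23)
    Q=P[m]
    zz=o["ee_pos"][2]+.019-.222
    def f(p):
        h=Q[:,2]-p[2]; r=np.hypot(Q[:,0]-p[0],Q[:,1]-p[1]);return r-(.052+.228*h)
    k=(Q[:,2]>zz+.02)&(Q[:,2]<zz+.125);Q=Q[k]
    r=least_squares(f,[*o["ee_pos"][:2],zz],loss="soft_l1",f_scale=.003)
    print(n,len(Q),"cone",r.x,"in tool",(np.array([*r.x[:2],o["ee_pos"][2]])-o["ee_pos"])@M,np.median(abs(r.fun)))
    m=(abs(L[:,2]+.019)<.012)&(abs(L[:,1])<.014)&(abs(L[:,0])<.07);print("  sleeve/wire x",np.percentile(L[m][:,0],[1,25,50,75,99]),m.sum())
    for l in("bail_grip","tilt_grip","stand_seat"):
        for d in spot_point(l,c)[:1]:print("  ",l,d["p"],(np.array(d["at"])*[640,400]).round())
E
```

```text
scene 2077 cone [0.4582 0.1355 0.1454] in tool [-0.0063  0.0013 -0.    ] 0.0012108170313430283
  sleeve/wire x [-0.0691 -0.0364 -0.0191 -0.0082  0.0606] 196
   bail_grip 0.44 [278. 153.]
   tilt_grip 0.62 [255. 222.]
   stand_seat 0.9 [304. 146.]
side 1312 cone [0.4599 0.1323 0.1422] in tool [-0.0094  0.0032 -0.    ] 0.0021731855013821036
  sleeve/wire x [-0.0681 -0.0371 -0.0212 -0.0081  0.0571] 89
   bail_grip 0.48 [321. 143.]
   tilt_grip 0.51 [299. 183.]
   stand_seat 0.58 [346. 157.]
```

View pics/side3.png

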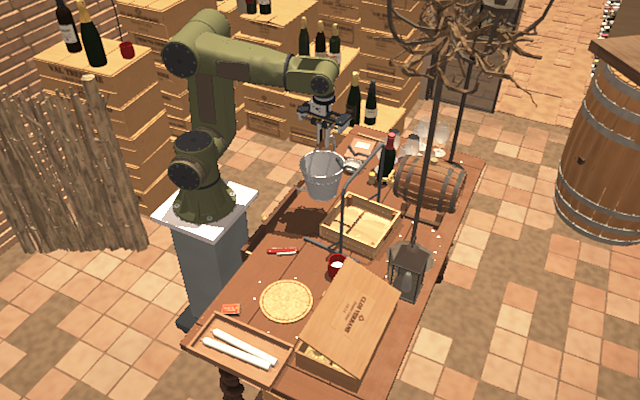

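The pail hangs plumb in front of the stand at about (322,175), with its sleeve 7 mm off the finger centre. I'll correct for that while moving in.

>>> jog_arm(
  rows=[
    [[0.003, 0.005, 0], 0, 0.01],
    [[0.003, 0.01, 0], 0, 0.01],
    [[0.002, 0.014, 0], 0, 0.01],
    [[0.002, 0.016, 0], 0, 0.01],
    [[0, 0.016, 0], 0, 0.01],
    [[0, 0.015, 0], 0, 0.01],
    [[0, 0.012, 0], 0, 0.01],
    [[0, 0.008, 0], 0, 0.01],
    [[0, 0.005, 0], 0, 0.01],
    [[0, 0, 0], 0, 0.01],
    [[0, 0, 0], 0, 0.01],
    [[0, 0, 0], 0, 0.01],
  ],
)

```text
time_s: 11.6
ee_pos: [0.5593, 0.1417, 0.3351]
eef_rot: [3.142, -0.0, 1.483]
force: [0.7, 0.1, -4.9]
grip_width: 0.019
grip_force: 40.0
```

>>> jog_arm(
  rows=[
    [[0, 0, 0.006], 0, 0.01],
    [[0, 0, 0.008], 0, 0.01],
    [[0, 0, 0.008], 0, 0.01],
    [[0, 0, 0.006], 0, 0.01],
    [[0, 0, 0.004], 0, 0.01],
    [[0, 0, 0.002], 0, 0.01],
    [[0, 0, 0], 0, 0.01],
    [[0, 0, 0], 0, 0.01],
  ],
)

```text
time_s: 12.27
ee_pos: [0.5597, 0.1416, 0.3011]
eef_rot: [3.141, -0.0, 1.482]
force: [0.3, 0.7, -4.7]
grip_width: 0.019
grip_force: 40.0
```

```bash
python3 - <<'E'
from h import *
np.set_printoptions(suppress=True,precision=4)
o=get_obs();print(o["ee_pos"],np.degrees(o["eef_rot"]),o["force"])
c=camera("scene");im=c["image"][90:250,230:430,::-1]
d=camera("side");jm=d["image"][90:250,260:460,::-1]
cv2.imwrite("pics/m4.png",np.hstack([cv2.resize(im,None,fx=2,fy=2),cv2.resize(jm,None,fx=2,fy=2)]))
E
```

```text
[0.5597 0.1416 0.3011] [179.976   -0.0056  84.9329] [ 0.2639  0.6533 -4.6948]
```

View pics/m4.png

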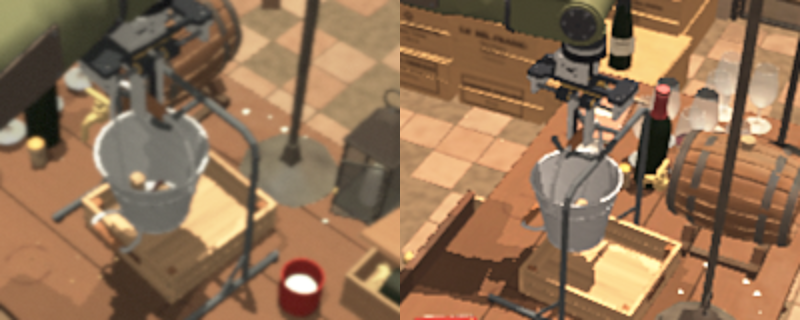

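The pail hangs inside the stand, with the grip between the hooks and the handle towards the robot (lower left). The arm still carries the weight, so I'll lower further.

>>> jog_arm(
  rows=[
    [[0, 0, 0.002], 0, 0.01],
    [[0, 0, 0.002], 0, 0.01],
    [[0, 0, 0.002], 0, 0.01],
    [[0, 0, 0], 0, 0.01],
  ],
)

```text
time_s: 12.7
ee_pos: [0.5598, 0.1418, 0.2994]
eef_rot: [3.136, -0.002, 1.483]
force: [-10.7, -0.9, 24.8]
grip_width: 0.0192
grip_force: 40.0
```

>>> jog_arm(
  rows=[
    [[0, 0, 0.002], 0, 0.01],
    [[0, 0, 0.001], 0, 0.01],
    [[0, 0, 0], 0, 0.01],
  ],
)

```text
time_s: 12.95
ee_pos: [0.5596, 0.1419, 0.2967]
eef_rot: [3.136, -0.002, 1.483]
force: [-13.9, -1.1, 26.8]
grip_width: 0.0189
grip_force: 40.0
```

>>> jog_arm(
  rows=[
    [[0, -0.001, -0.003], 0, 0.01],
    [[0, -0.002, 0], 0, 0.01],
    [[0, -0.002, 0], 0, 0.01],
    [[0, 0, 0], 0, 0.01],
  ],
)

```text
time_s: 13.28
ee_pos: [0.5572, 0.1419, 0.297]
eef_rot: [3.132, -0.002, 1.482]
force: [16.5, -0.0, 8.1]
grip_width: 0.0191
grip_force: 40.0
```

>>> jog_arm(
  rows=[
    [[0, -0.001, 0.001], 0, 0.01],
    [[0, 0, 0], 0, 0.01],
  ],
)

```text
time_s: 13.45
ee_pos: [0.557, 0.1419, 0.297]
eef_rot: [3.129, -0.002, 1.482]
force: [22.1, -0.5, 12.7]
grip_width: 0.0192
grip_force: 40.0
```

>>> jog_arm(
  rows=[
    [[0, 0.002, 0], 0, 0.01],
    [[0, 0.001, 0], 0, 0.01],
    [[0, 0, 0], 0, 0.03],
    [[0, 0, 0], 0, 0.045],
    [[0, 0, 0], 0, 0.045],
    [[0, 0, 0], 0, 0.045],
    [[0, 0, 0], 0, 0.045],
    [[0, 0, 0], 0, 0.045],
  ],
)

```text
time_s: 14.12
ee_pos: [0.5566, 0.1419, 0.2938]
eef_rot: [-3.141, 0.0, 1.482]
force: [0.3, 0.7, 0.1]
grip_width: 0.0449
grip_force: 0.0
```

>>> jog_arm(
  rows=[
    [[0, 0, -0.005], 0, 0.045],
    [[0, 0, -0.012], 0, 0.045],
    [[0, 0, -0.02], 0, 0.045],
    [[0, 0, -0.03], 0, 0.045],
    [[0, 0, -0.03], 0, 0.045],
    [[0, 0, -0.03], 0, 0.045],
  ],
)

```text
time_s: 14.62
ee_pos: [0.5563, 0.1419, 0.4228]
eef_rot: [3.141, -0.0, 1.482]
force: [-0.2, 0.9, -0.1]
grip_width: 0.0447
grip_force: 0.0
```

```bash
python3 - <<'E'
from h import *
np.set_printoptions(suppress=True,precision=4)
o=get_obs();print(o["ee_pos"],np.degrees(o["eef_rot"]),o["force"],o["qpos"])
c=camera("scene");im=c["image"][90:250,230:430,::-1]
d=camera("side");jm=d["image"][90:250,260:460,::-1]
cv2.imwrite("pics/m5.png",np.hstack([cv2.resize(im,None,fx=2,fy=2),cv2.resize(jm,None,fx=2,fy=2)]))
for x in(c,d):
    P=cloud(x)
    for l in("bail_grip","tilt_grip","pail"):
        for r in spot_point(l,x)[:1]:print(l,r["p"],at(P,r["at"]),(np.array(r["at"])*[640,400]).round())
E
```

```text
[0.5563 0.1419 0.4228] [179.9862  -0.0032  84.9379] [-0.1713  0.8729 -0.0875] [ 0.1859  0.3081  1.0196 -0.      1.8137  0.2742]
bail_grip 0.7 [0.5576 0.1321 0.3244] [305. 141.]
tilt_grip 0.57 [0.4625 0.1459 0.1058] [283. 211.]
pail 0.73 [0.5078 0.0906 0.1787] [305. 194.]
bail_grip 0.58 [0.3848 0.5406 0.0116] [348. 154.]
tilt_grip 0.58 [0.4648 0.1324 0.1096] [324. 197.]
pail 0.91 [ 0.6059 -0.0174  0.2472] [344. 205.]
```

View pics/m5.png

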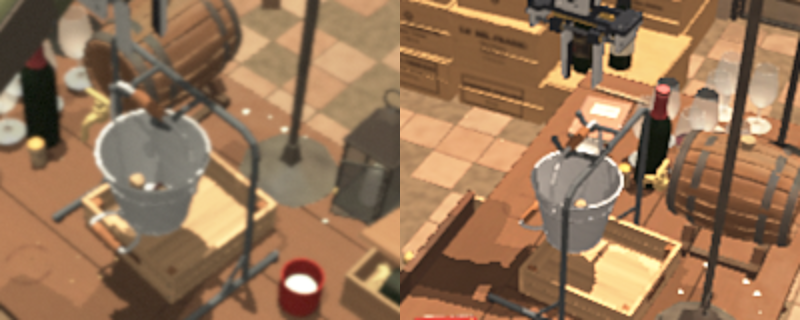

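The bail lies in both hooks (sleeve at (150,95) left, between the hook tips) and the pail hangs with its handle at (105,235) towards the robot. The rows only turn about tool z, so I'll get the tilt at the edge of the reach. First I move to the stand's azimuth, up in free space.

>>> jog_arm(
  rows=[
    [[-0.02, -0.01, -0.02], 0, 0.06],
    [[-0.03, -0.02, -0.03], 0, 0.06],
    [[-0.03, -0.03, -0.03], 0, 0.06],
    [[-0.03, -0.03, -0.03], 0, 0.06],
    [[-0.03, -0.01, -0.03], 0, 0.06],
    [[-0.03, 0.01, -0.03], 0, 0.06],
    [[-0.02, 0.02, -0.03], 0, 0.06],
    [[0, 0.03, -0.03], 0, 0.06],
  ],
)

```text
time_s: 15.68
ee_pos: [0.497, -0.0232, 0.6156]
eef_rot: [3.139, 0.0, 1.48]
force: [0.4, 1.4, 0.7]
grip_width: 0.0599
grip_force: 0.0
```

```bash
python3 - <<'E'
from h import *
np.set_printoptions(suppress=True,precision=4)
o=get_obs();print(o["ee_pos"],np.degrees(o["eef_rot"]),o["qpos"])
D=[(.3005,1.5216,.5498,.2049),(.2371,1.321,.5482,.3277),(.0713,1.496,.479,.3343),(.3081,1.0196,.5741,.4228),(o["qpos"][1],o["qpos"][2],np.hypot(*o["ee_pos"][:2]),o["ee_pos"][2])]
A=[];b=[]
for q2,q3,r,z in D:
    A+=[[np.sin(q2),np.sin(q2+q3),1,0,np.cos(q2+q3)],[np.cos(q2),np.cos(q2+q3),0,1,-np.sin(q2+q3)]];b+=[r,z]
x,res,_,_=np.linalg.lstsq(np.array(A),np.array(b),rcond=None);print(x,res)
E
```

```text
[ 0.497  -0.0232  0.6156] [179.8343   0.0197  84.7718] [-0.1202  0.3108  0.5487 -0.0003  2.2792 -0.0292]
[ 0.4242  0.4471  0.0015 -0.0482  0.0422] [0.]
```

>>> jog_arm(
  rows=[
    [[0.015, 0.03, 0], 0, 0.06],
    [[0, 0.04, 0], 0, 0.06],
    [[0, 0.04, 0], 0, 0.06],
    [[0, 0.04, 0], 0, 0.06],
    [[0, 0.04, 0], 0, 0.06],
    [[0, 0.04, 0], 0, 0.06],
  ],
)

```text
time_s: 16.18
ee_pos: [0.6483, -0.024, 0.5359]
eef_rot: [3.087, -0.003, 1.482]
force: [0.9, -0.3, -0.1]
grip_width: 0.06
grip_force: 0.0
```

```bash
python3 - <<'E'
from h import *
np.set_printoptions(suppress=True,precision=4)
o=get_obs();print(o["ee_pos"],np.degrees(o["eef_rot"]),o["qpos"])
E
```

```text
[ 0.6483 -0.024   0.5359] [176.8986  -0.1873  84.9404] [-0.0949  0.6562  0.2367  0.0045  2.1946 -0.0038]
```

>>> jog_arm(
  rows=[
    [[0, 0.04, -0.036], 0, 0.06],
    [[0, 0.04, -0.036], 0, 0.06],
    [[0, 0.04, -0.036], 0, 0.06],
    [[0, 0.04, -0.036], 0, 0.06],
    [[0, 0.04, -0.036], 0, 0.06],
    [[0, 0.04, -0.036], 0, 0.06],
  ],
)

```text
time_s: 16.68
ee_pos: [0.6539, -0.0324, 0.5705]
eef_rot: [2.956, -0.009, 1.483]
force: [-0.8, 0.0, -0.2]
grip_width: 0.0599
grip_force: 0.0
```

>>> jog_arm(
  rows=[
    [[0, -0.03, 0], 0, 0.06],
    [[0, -0.03, 0], 0, 0.06],
  ],
)

```text
time_s: 16.85
ee_pos: [0.6164, -0.0292, 0.5623]
eef_rot: [2.959, -0.009, 1.483]
force: [1.6, -0.0, 0.7]
grip_width: 0.0599
grip_force: 0.0
```

>>> jog_arm(
  rows=[
    [[0, 0.041, -0.025], 0, 0.06],
    [[0, 0.041, -0.025], 0, 0.06],
    [[0, 0.041, -0.025], 0, 0.06],
    [[0, 0.041, -0.022], 0, 0.06],
    [[0, 0.041, -0.022], 0, 0.06],
    [[0, 0.041, -0.022], 0, 0.06],
    [[0, 0.041, -0.02], 0, 0.06],
    [[0, 0.041, -0.02], 0, 0.06],
    [[0, 0.041, -0.02], 0, 0.06],
    [[0, 0.041, -0.018], 0, 0.06],
    [[0, 0.041, -0.018], 0, 0.06],
    [[0, 0.041, -0.018], 0, 0.06],
  ],
)

```text
time_s: 17.85
ee_pos: [0.698, -0.047, 0.6062]
eef_rot: [2.716, -0.016, 1.485]
force: [0.6, -0.1, 0.2]
grip_width: 0.0596
grip_force: 0.0
```

```bash
python3 - <<'E'
from h import *
np.set_printoptions(suppress=True,precision=4)
o=get_obs();print(o["ee_pos"],np.degrees(o["eef_rot"]),o["qpos"])
E
```

```text
[ 0.698  -0.047   0.6062] [155.628   -0.9102  85.1008] [-0.1328  0.5806  0.2356  0.0359  1.9009 -0.0249]
```

>>> jog_arm(
  rows=[
    [[0.003, 0.041, -0.016], 0, 0.06],
    [[0.003, 0.041, -0.016], 0, 0.06],
    [[0.003, 0.041, -0.014], 0, 0.06],
    [[0.003, 0.041, -0.014], 0, 0.06],
    [[0.003, 0.041, -0.012], 0, 0.06],
    [[0.003, 0.041, -0.012], 0, 0.06],
    [[0.003, 0.041, -0.01], 0, 0.06],
    [[0.003, 0.041, -0.01], 0, 0.06],
    [[0.003, 0.041, -0.008], 0, 0.06],
    [[0.003, 0.041, -0.008], 0, 0.06],
    [[0.003, 0.041, -0.006], 0, 0.06],
    [[0.003, 0.041, -0.006], 0, 0.06],
  ],
)

```text
time_s: 18.85
ee_pos: [0.7563, -0.0323, 0.656]
eef_rot: [2.427, -0.025, 1.491]
force: [0.1, 0.0, -0.5]
grip_width: 0.0604
grip_force: 0.0
```

```bash
python3 - <<'E'
from h import *
np.set_printoptions(suppress=True,precision=4)
o=get_obs();print(o["ee_pos"],np.degrees(o["eef_rot"]),o["qpos"])
M=R.from_euler("xyz",o["eef_rot"]).as_matrix();print(M)
# waypoints, pail pose
s=np.array([.5572,.1365]);ex=np.array([np.cos(-.088),np.sin(-.088)])
h=np.r_[s-.094*ex,.316-.222+.010];print("handle pred",h)
for c in (camera("scene"),camera("side")):
    P=cloud(c).reshape(-1,3).astype(float);P=P[np.isfinite(P).all(1)]
    L=(P[:,:2]-s)@np.c_[ex,[-ex[1],ex[0]]]
    m=(L[:,0]<-.08)&(L[:,0]>-.13)&(abs(L[:,1])<.05)&(P[:,2]>.08)&(P[:,2]<.15)
    print(m.sum(),np.percentile(P[m],[2,50,98],axis=0),np.percentile(L[m],[2,50,98],axis=0))
    for r in spot_point("tilt_grip",c)[:1]:print(r)
E
```

```text
[ 0.7563 -0.0323  0.656 ] [139.0316  -1.4155  85.4353] [-0.1032  0.5673  0.2357  0.0341  1.6238  0.0002]
[[ 0.0796  0.7514  0.655 ]
 [ 0.9965 -0.0762 -0.0336]
 [ 0.0247  0.6554 -0.7548]]
handle pred [0.4636 0.1448 0.104 ]
121 [[0.4578 0.1013 0.1025]
 [0.4649 0.1386 0.1103]
 [0.4758 0.1798 0.1148]] [[-0.099  -0.0429]
 [-0.0922 -0.006 ]
 [-0.0811  0.0363]]
{'at': [0.4447, 0.5277], 'p': 0.47}
54 [[0.4606 0.1019 0.1   ]
 [0.4693 0.1366 0.1089]
 [0.4762 0.1672 0.1172]] [[-0.0957 -0.0424]
 [-0.0874 -0.0079]
 [-0.0802  0.0231]]
{'at': [0.5041, 0.497], 'p': 0.46}
```

```bash
cat > fk.py <<'E'
import numpy as np
from scipy.spatial.transform import Rotation as R
from scipy.optimize import least_squares
LO=np.array([-3.03,-.79,.23,-1.04,0,-2.55]);HI=np.array([3.03,2.21,2.52,4.18,3.07,2.55])
G=np.array([.4242,.4471,.0015,.0422,.037,.22,.27])
def fk(q,g=G):
    L1,L2,r0,d,lat,h,Lt=g;a=q[1]+q[2]
    w=np.array([r0+L1*np.sin(q[1])+L2*np.sin(a)+d*np.cos(a),lat,h+L1*np.cos(q[1])+L2*np.cos(a)-d*np.sin(a)])
    M=R.from_euler("ZYZYZ",[q[0],a,q[3],q[4],q[5]]).as_matrix()
    M=M@R.from_euler("z",-90,degrees=True).as_matrix()
    return R.from_euler("z",q[0]).as_matrix()@w+Lt*M[:,2],M
def ik(p,M,q0):
    f=lambda q:np.r_[(fk(q)[0]-p)*3,R.from_matrix(fk(q)[1]@M.T).as_rotvec()]
    s=least_squares(f,np.clip(q0,LO+1e-3,HI-1e-3),bounds=(LO,HI));return s.x,np.abs(f(s.x)).max()
E
python3 - <<'E'
from h import *; import fk as F
np.set_printoptions(suppress=True,precision=4)
o=get_obs();M=R.from_euler("xyz",o["eef_rot"]).as_matrix()
S=[([1.1404,.3005,1.5216,0,1.3207,-.0666],[.1956,.5138,.2049]),([-.6133,.2371,1.321,-.0006,1.5858,-.7205],[.4683,-.285,.3277]),([.2241,.0713,1.496,.0003,1.5751,.311],[.4575,.1419,.3343]),([.1859,.3081,1.0196,0,1.8137,.2742],[.5563,.1419,.4228]),([-.1328,.5806,.2356,.0359,1.9009,-.0249],[.698,-.047,.6062]),(o["qpos"],o["ee_pos"])]
g=least_squares(lambda g:np.concatenate([F.fk(q,g)[0]-p for q,p in S]),F.G);print(g.x,abs(g.fun).max())
F.G=g.x;F.fk.__defaults__=(g.x,)
print(R.from_matrix(F.fk(o["qpos"])[1]@M.T).as_rotvec())
open("fk.py","a").write(f"\nG=np.array({g.x.tolist()});fk.__defaults__=(G,)\n")
H=np.array([.467,.139,.104]);z=M[:,2]
E=np.array([.5572,.138,.214]);ex=np.array([np.cos(-.088),np.sin(-.088),0]);ez=np.array([0,0,1])
q=o["qpos"]
for n,p in[("up",[.42,.14,.40]),("pre",H-.07*z),("g",H+.011*z)]:
    q,e=F.ik(np.array(p),M,q);print(n,np.array(p),q,e)
v=np.array([-.0922,-.110])
for th in range(10,116,15):
    t=np.radians(th);hh=E+ex*(v[0]*np.cos(t)+v[1]*np.sin(t))+ez*(-v[0]*np.sin(t)+v[1]*np.cos(t))
    q,e=F.ik(hh+.011*z,M,q);print(th,hh,q,round(e,4))
E
```

```text
Traceback (most recent call last):
NameError: name 'least_squares' is not defined
```

```bash
python3 - <<'E'
from h import *; import fk as F
from scipy.optimize import least_squares
np.set_printoptions(suppress=True,precision=4)
o=get_obs();M=R.from_euler("xyz",o["eef_rot"]).as_matrix()
S=[([1.1404,.3005,1.5216,0,1.3207,-.0666],[.1956,.5138,.2049]),([-.6133,.2371,1.321,-.0006,1.5858,-.7205],[.4683,-.285,.3277]),([.2241,.0713,1.496,.0003,1.5751,.311],[.4575,.1419,.3343]),([.1859,.3081,1.0196,0,1.8137,.2742],[.5563,.1419,.4228]),([-.1328,.5806,.2356,.0359,1.9009,-.0249],[.698,-.047,.6062]),(o["qpos"],o["ee_pos"])]
g=least_squares(lambda g:np.concatenate([F.fk(q,g)[0]-p for q,p in S]),F.G);print(g.x,abs(g.fun).max())
F.G=g.x;F.fk.__defaults__=(g.x,)
print(R.from_matrix(F.fk(o["qpos"])[1]@M.T).as_rotvec())
open("fk.py","a").write(f"\nG=np.array({g.x.tolist()});fk.__defaults__=(G,)\n")
H=np.array([.467,.139,.104]);z=M[:,2]
E=np.array([.5572,.138,.214]);ex=np.array([np.cos(-.088),np.sin(-.088),0]);ez=np.array([0,0,1])
q=o["qpos"]
for n,p in[("up",[.42,.14,.40]),("pre",H-.07*z),("g",H+.011*z)]:
    q,e=F.ik(np.array(p),M,q);print(n,np.array(p),q,e)
v=np.array([-.0922,-.110])
for th in range(10,116,15):
    t=np.radians(th);hh=E+ex*(v[0]*np.cos(t)+v[1]*np.sin(t))+ez*(-v[0]*np.sin(t)+v[1]*np.cos(t))
    q,e=F.ik(hh+.011*z,M,q);print(th,hh,q,round(e,4))
E
```

```text
Traceback (most recent call last):
  File "fk.py", line 9, in fk
    M=R.from_euler("ZYZYZ",[q[0],a,q[3],q[4],q[5]]).as_matrix()
      ~~~~~~~~~~~~^^^^^^^^^^^^^^^^^^^^^^^^^^^^^^^^^
  File "scipy/spatial/transform/_rotation.pyx", line 1413, in scipy.spatial.transform._rotation.Rotation.from_euler
ValueError: Expected axis specification to be a non-empty string of upto 3 characters, got ZYZYZ
```

```bash
python3 - <<'E'
s=open("fk.py").read()
s=s.replace('M=R.from_euler("ZYZYZ",[q[0],a,q[3],q[4],q[5]]).as_matrix()','M=(R.from_euler("ZYZ",[q[0],a,q[3]])*R.from_euler("YZ",[q[4],q[5]])).as_matrix()').replace('"z",-90','"z",90')
open("fk.py","w").write(s)
E
cat > arc.py <<'E'
from h import *; import fk as F
from scipy.optimize import least_squares
np.set_printoptions(suppress=True,precision=4)
o=get_obs();M=R.from_euler("xyz",o["eef_rot"]).as_matrix()
S=[([1.1404,.3005,1.5216,0,1.3207,-.0666],[.1956,.5138,.2049]),([-.6133,.2371,1.321,-.0006,1.5858,-.7205],[.4683,-.285,.3277]),([.2241,.0713,1.496,.0003,1.5751,.311],[.4575,.1419,.3343]),([.1859,.3081,1.0196,0,1.8137,.2742],[.5563,.1419,.4228]),([-.1328,.5806,.2356,.0359,1.9009,-.0249],[.698,-.047,.6062]),([-0.1032,.5673,.2357,.0341,1.6238,.0002],[.7563,-.0323,.656])]
g=least_squares(lambda g:np.concatenate([F.fk(q,g)[0]-p for q,p in S]),F.G)
F.fk.__defaults__=(g.x,)
if __name__=="__main__":
    print(g.x,abs(g.fun).max())
    print(R.from_matrix(F.fk(o["qpos"])[1]@M.T).as_rotvec())
    H=np.array([.467,.139,.104]);z=M[:,2]
    E=np.array([.5572,.138,.214]);ex=np.array([np.cos(-.088),np.sin(-.088),0]);ez=np.array([0,0,1])
    q=o["qpos"]
    for n,p in[("up",[.42,.14,.40]),("pre",H-.07*z),("g",H+.011*z)]:
        q,e=F.ik(np.array(p),M,q);print(n,np.array(p),q,round(e,4))
    v=np.array([-.0922,-.110])
    for th in range(10,116,15):
        t=np.radians(th);hh=E+ex*(v[0]*np.cos(t)+v[1]*np.sin(t))+ez*(-v[0]*np.sin(t)+v[1]*np.cos(t))
        q,e=F.ik(hh+.011*z,M,q);print(th,hh,q,round(e,4))
E
python3 arc.py
```

```text
[ 0.4244  0.4475 -0.0001  0.041   0.0366  0.2209  0.2705] 6.429720147316242e-05
[-0.  0. -0.]
up [0.42 0.14 0.4 ] [ 0.4209 -0.4025  1.8971 -0.3566  1.0203  0.5988] 0.0
pre [0.4213 0.1413 0.157 ] [ 0.4234 -0.1609  2.3081 -0.7557  0.451   1.1118] 0.0
g [0.4742 0.1386 0.0957] [ 0.3433  0.0867  2.2453 -1.04    0.2876  1.3675] 0.0137
10 [0.4477 0.1477 0.1217] [ 0.397   0.0215  2.2736 -1.0151  0.3402  1.3748] 0.0
25 [0.4277 0.1494 0.1533] [ 0.4283 -0.0929  2.2852 -0.8279  0.4221  1.1945] 0.0
40 [0.4164 0.1504 0.189 ] [ 0.4474 -0.1904  2.2661 -0.6833  0.5184  1.0439] 0.0
55 [0.4148 0.1506 0.2264] [ 0.4503 -0.2568  2.2192 -0.5796  0.6116  0.9229] 0.0
70 [0.4228 0.1499 0.263 ] [ 0.4363 -0.2862  2.1506 -0.503   0.6888  0.8209] 0.0
85 [0.44   0.1483 0.2963] [ 0.4085 -0.2806  2.0679 -0.4423  0.7453  0.731 ] 0.0
100 [0.4652 0.1461 0.3239] [ 0.3723 -0.2457  1.9779 -0.3917  0.7812  0.6516] 0.0
115 [0.4967 0.1433 0.344 ] [ 0.3333 -0.1888  1.8869 -0.3494  0.7991  0.5835] 0.0
```

>>> jog_arm(
  rows=[
    [[0.0116, -0.036, -0.0027], 0, 0.05],
    [[0.0116, -0.036, -0.0027], 0, 0.05],
    [[0.0116, -0.036, -0.0027], 0, 0.05],
    [[0.0116, -0.036, -0.0027], 0, 0.05],
    [[0.0116, -0.036, -0.0027], 0, 0.05],
    [[0.0116, -0.036, -0.0027], 0, 0.05],
    [[0.0116, -0.036, -0.0027], 0, 0.05],
    [[0.0116, -0.036, -0.0027], 0, 0.05],
    [[0.0116, -0.036, -0.0027], 0, 0.05],
    [[0.0116, -0.036, -0.0027], 0, 0.05],
    [[0.0116, -0.036, -0.0027], 0, 0.05],
    [[0.0116, -0.037, -0.0027], 0, 0.05],
  ],
)

```text
time_s: 20.05
ee_pos: [0.4659, 0.1189, 0.4378]
eef_rot: [2.428, -0.026, 1.489]
force: [-0.0, 0.5, 0.5]
grip_width: 0.0497
grip_force: 0.0
```

>>> jog_arm(
  rows=[
    [[-0.0005, -0.02, 0.02], 0, 0.04],
    [[-0.0005, -0.02, 0.023], 0, 0.034],
    [[-0.0005, -0.02, 0.023], 0, 0.034],
    [[-0.0005, -0.02, 0.023], 0, 0.034],
    [[-0.0005, -0.02, 0.023], 0, 0.034],
    [[-0.0005, -0.02, 0.023], 0, 0.034],
    [[-0.0005, -0.018, 0.02], 0, 0.034],
    [[-0.0005, -0.011, 0.017], 0, 0.034],
    [[0, -0.008, 0.01], 0, 0.034],
    [[0, 0, 0], 0, 0.034],
  ],
)

```text
time_s: 20.88
ee_pos: [0.4668, 0.1205, 0.1957]
eef_rot: [2.433, -0.024, 1.489]
force: [0.6, -0.3, 0.1]
grip_width: 0.0345
grip_force: 0.0
```

```bash
python3 - <<'E'
from h import *
np.set_printoptions(suppress=True,precision=4)
o=get_obs();c=camera("wrist");P=wcloud(c,o);save(c,"w6");M=R.from_euler("xyz",o["eef_rot"]).as_matrix()
print(o["ee_pos"],np.degrees(o["eef_rot"]),o["qpos"],o["grip_width"])
for r in spot_point("tilt_grip",c)[:2]:print(r,at(P,r["at"]),(np.array(r["at"])*[640,400]).round(), "tool",(at(P,r["at"])-o["ee_pos"])@M)
Q=P.reshape(-1,3).astype(float);L=(Q-o["ee_pos"])@M
I=c["image"].reshape(-1,3).astype(int)
m=np.isfinite(L).all(1)&(abs(L[:,0])<.06)&(abs(L[:,1])<.03)&(L[:,2]>.03)&(L[:,2]<.085)
w=m&(I[:,0]>I[:,2]+25)
print(m.sum(),w.sum(),np.percentile(L[m],[2,50,98],axis=0),np.percentile(L[w],[2,50,98],axis=0))
E
```

```text
[0.4668 0.1205 0.1957] [139.4027  -1.3696  85.3349] [ 0.305  -0.1509  2.1926 -0.519   0.4786  0.7831] 0.03449626539467602
{'at': [0.3692, 0.451], 'p': 0.67} [0.4814 0.1458 0.1017] [236. 180.] tool [ 0.0241 -0.0521  0.0799]
3435 17 [[-0.0137 -0.0061  0.0306]
 [ 0.0299  0.0082  0.0538]
 [ 0.0588  0.0201  0.0832]] [[-0.0243  0.006   0.0536]
 [-0.0182  0.0164  0.0625]
 [-0.0156  0.0195  0.084 ]]
```

View pics/w6.png

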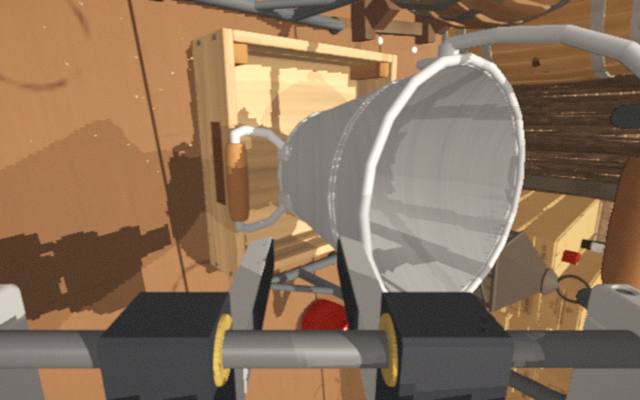

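The wrist view shows the sleeve at (237,180), 140-222 in rows, left of the fingers. The pail mouth is at (450,180). I'll measure the sleeve from this patch.

```bash
python3 - <<'E'
from h import *
np.set_printoptions(suppress=True,precision=4)
o=get_obs();c=camera("wrist");P=wcloud(c,o).astype(float);M=R.from_euler("xyz",o["eef_rot"]).as_matrix();I=c["image"].astype(int)
T=np.eye(4);T[:3,:3]=M;T[:3,3]=o["ee_pos"];C=(T@c["T_tool_cam"])[:3,3];print("cam",C)
S=P[140:224,226:252].reshape(-1,3);k=np.isfinite(S).all(1)&(S[:,2]>.07)&(S[:,2]<.14);S=S[k]
print(len(S),S.mean(0),np.percentile(S,[3,97],axis=0))
d=S.mean(0)-C;d/=np.linalg.norm(d);H=S.mean(0)+.0065*d;print("H",H,"tool",(H-o["ee_pos"])@M)
for n in("scene","side"):
    x=camera(n);Q=cloud(x).reshape(-1,3).astype(float);m=(np.linalg.norm(Q-H,axis=1)<.035)&(Q[:,2]>.085);print(n,m.sum(),np.percentile(Q[m],[3,50,97],axis=0))
E
```

```text
cam [0.3561 0.203  0.3363]
1317 [0.4821 0.143  0.1019] [[0.4751 0.1146 0.0978]
 [0.4902 0.1724 0.1041]]
H [0.4851 0.1416 0.0963] tool [ 0.0194 -0.0557  0.0881]
scene 97 [[0.4715 0.1111 0.0954]
 [0.4772 0.1367 0.1036]
 [0.4873 0.1685 0.1083]]
side 50 [[0.4726 0.1129 0.0912]
 [0.4826 0.1336 0.1021]
 [0.4891 0.1608 0.1084]]
```

```bash
cat > plan.py <<'E'
from arc import *
z=M[:,2];E=np.array([.557,.139,.2155]);ex=np.array([np.cos(-.088),np.sin(-.088),0]);ez=np.array([0,0,1]);v=np.array([-.094,-.110])
def hnd(th):
    t=np.radians(th);return E+ex*(v[0]*np.cos(t)+v[1]*np.sin(t))+ez*(-v[0]*np.sin(t)+v[1]*np.cos(t))
E
python3 - <<'E'
from plan import *
H=np.array([.4845,.1405,.096]);q=o["qpos"];p=o["ee_pos"]
print(hnd(-8.4))
st=lambda dx,dy,dz:M@np.array([dx,dy,dz])
P=[p+st(.0194,-.04,0),p+st(.0194,-.082,0),p+st(.0194,-.082,.05),H-M@[0,.026,-.012]]
for th in(-8,0,8,16,24):P.append(hnd(th)-M@[0,.0315,-.012])
th0=24
for th in(24,40,60,80,100,115):P.append(hnd(th)-M@[0,0,-.012])
last=p
for x in P:
    q,e=F.ik(x,M,q);print(x,"d tool",M.T@(x-last),q,round(e,4));last=x
E
```

```text
[0.4804 0.1458 0.0929]
[0.4397 0.1435 0.174 ] d tool [ 0.0194 -0.04    0.    ] [ 0.4052 -0.1499  2.2525 -0.686   0.473   1.0245] 0.0
[0.4081 0.1468 0.1465] d tool [ 0.    -0.042  0.   ] [ 0.4615 -0.1603  2.3385 -0.8295  0.4506  1.2185] 0.0
[0.4408 0.1452 0.1088] d tool [-0.   -0.    0.05] [ 0.4064 -0.0007  2.3073 -1.04    0.3395  1.4107] 0.004
[0.4728 0.1421 0.0699] d tool [-0.0014 -0.0012  0.0504] [ 0.3387  0.1345  2.238  -1.04    0.2652  1.3754] 0.0474
[0.4637 0.1479 0.0638] d tool [ 0.0048 -0.0113 -0.0015] [ 0.3604  0.1333  2.2478 -1.04    0.2753  1.3945] 0.0578
[0.4475 0.1493 0.0758] d tool [ 0.0004 -0.0044 -0.0197] [ 0.3887  0.0784  2.2832 -1.04    0.3019  1.412 ] 0.0457
[0.4332 0.1506 0.09  ] d tool [ 0.0005 -0.0016 -0.0201] [ 0.4191  0.0233  2.3136 -1.04    0.3328  1.429 ] 0.0295
[0.421  0.1517 0.106 ] d tool [ 0.0005  0.0012 -0.0201] [ 0.4508 -0.0302  2.3378 -1.04    0.3676  1.4448] 0.0099
[0.4111 0.1525 0.1236] d tool [ 0.0005  0.004  -0.0198] [ 0.475  -0.0889  2.3476 -0.9739  0.4089  1.3863] 0.0
[0.4347 0.1501 0.1442] d tool [0.     0.0315 0.    ] [ 0.4318 -0.0902  2.2861 -0.8399  0.4207  1.2111] 0.0
[0.4227 0.1511 0.1826] d tool [ 0.0011  0.016  -0.0369] [ 0.4525 -0.1948  2.2654 -0.6839  0.5239  1.0486] 0.0
[0.4231 0.1511 0.2328] d tool [ 0.0013  0.0333 -0.0377] [ 0.4517 -0.2739  2.1957 -0.5527  0.6449  0.8913] 0.0
[0.4407 0.1496 0.2799] d tool [ 0.0011  0.0441 -0.024 ] [ 0.4221 -0.2873  2.0924 -0.4621  0.7334  0.7631] 0.0
[0.4732 0.1467 0.3181] d tool [ 0.0008  0.0497 -0.0075] [ 0.3743 -0.2452  1.9725 -0.3924  0.7847  0.6542] 0.0
[0.5051 0.1439 0.3381] d tool [0.0003 0.0373 0.0059] [ 0.3346 -0.1872  1.8809 -0.3499  0.8019  0.5858] 0.0
```

>>> jog_arm(
  rows=[
    [[0.0032, -0.0137, 0], 0, 0.08],
    [[0.0032, -0.0137, 0], 0, 0.08],
    [[0.0032, -0.0137, 0], 0, 0.08],
    [[0.0032, -0.0137, 0], 0, 0.08],
    [[0.0032, -0.0137, 0], 0, 0.08],
    [[0.0034, -0.0137, 0], 0, 0.08],
    [[0, 0, 0], 0, 0.08],
    [[0, 0, 0], 0, 0.08],
  ],
)

```text
time_s: 21.8
ee_pos: [0.4078, 0.147, 0.146]
eef_rot: [2.428, -0.026, 1.491]
force: [0.8, -0.2, -0.2]
grip_width: 0.0793
grip_force: 0.0
```

>>> jog_arm(
  rows=[
    [[0, 0, 0.01], 0, 0.08],
    [[0, 0, 0.014], 0, 0.08],
    [[0, 0, 0.014], 0, 0.08],
    [[0, 0, 0.012], 0, 0.08],
    [[0, 0, 0], 0, 0.08],
  ],
)

```text
time_s: 22.22
ee_pos: [0.4416, 0.1443, 0.1091]
eef_rot: [2.433, -0.027, 1.487]
force: [0.4, 0.7, -0.2]
grip_width: 0.0797
grip_force: 0.0
```

```bash
cat > loc.py <<'E'
from plan import *
def loc(H0=None):
    c=camera("wrist");P=wcloud(c,o).astype(float)
    T=np.eye(4);T[:3,:3]=M;T[:3,3]=o["ee_pos"];C=(T@c["T_tool_cam"])[:3,3]
    I=c["image"].astype(int);g=(I[...,0]>I[...,2]+40)
    best=None
    for r in spot_point("tilt_grip",c)[:1]:
        a=at(P,r["at"]);print("net",r["p"],(np.array(r["at"])*[640,400]).round(),a)
        if H0 is None:H0=a
    k=np.isfinite(P).all(2)&(np.linalg.norm(P-H0,axis=2)<.035)&g&(P[...,2]>.07);S=P[k]
    d=S.mean(0)-C;d/=np.linalg.norm(d);H=S.mean(0)+.0065*d
    print(k.sum(),np.percentile(S,[3,97],axis=0).round(4).tolist(),"H",H,"tool",(H-o["ee_pos"])@M);return c
E
python3 - <<'E'
from loc import *
print(o["ee_pos"],np.degrees(o["eef_rot"]),o["qpos"],o["grip_width"],o["force"]);c=loc();loc(np.array([.4845,.1405,.096]))
E
```

```text
[0.4416 0.1443 0.1091] [139.3896  -1.5523  85.2193] [ 0.4042  0.0013  2.3063 -1.0378  0.3395  1.4097] 0.07974477364960281 [ 0.3801  0.748  -0.245 ]
net 0.67 [327. 236.] [0.4594 0.1483 0.1071]
2589 [[0.4563, 0.1177, 0.0993], [0.4696, 0.1734, 0.111]] H [0.4656 0.1442 0.1026] tool [0.0017 0.014  0.0205]
net 0.63 [328. 236.] [0.46   0.1481 0.1072]
2028 [[0.4564, 0.1204, 0.0986], [0.4698, 0.1649, 0.1103]] H [0.4657 0.1407 0.1022] tool [-0.0018  0.014   0.021 ]
```

>>> jog_arm(
  rows=[
    [[0, 0.001, 0], 0, 0.05],
    [[0, 0.001, 0], 0, 0.05],
    [[0, 0.001, 0], 0, 0.05],
    [[0, 0, 0], 0, 0.05],
    [[0, 0, 0.006], 0, 0.05],
    [[0, 0, 0.008], 0, 0.05],
    [[0, 0, 0.008], 0, 0.05],
    [[0, 0, 0.008], 0, 0.05],
    [[0, 0, 0], 0, 0.05],
    [[0, 0, 0], 0, 0.05],
  ],
)

```text
time_s: 23.25
ee_pos: [0.4629, 0.142, 0.0975]
eef_rot: [2.448, -0.027, 1.491]
force: [-0.1, -0.1, 0.7]
grip_width: 0.0496
grip_force: 0.0
```

```bash
python3 - <<'E'
from loc import *
print(o["ee_pos"],np.degrees(o["eef_rot"]),o["qpos"],o["grip_width"],o["force"]);c=loc(np.array([.462,.144,.106]));save(c,"w7")
E
```

```text
[0.4629 0.142  0.0975] [140.253   -1.5656  85.4433] [ 0.3653  0.0692  2.2648 -1.0405  0.3015  1.3869] 0.049609403527727455 [-0.1074 -0.087   0.7273]
net 0.93 [316. 250.] [0.4619 0.1465 0.107 ]
3191 [[0.4582, 0.1174, 0.0984], [0.4722, 0.1732, 0.1102]] H [0.4673 0.1439 0.1017] tool [ 0.0023  0.0059 -0.0004]
```

View pics/w7.png

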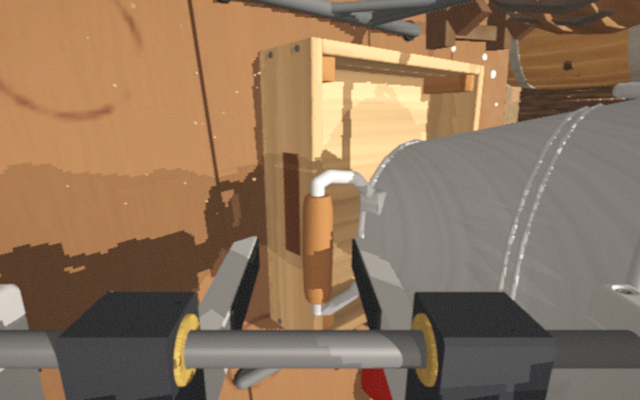

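The wrist view shows the sleeve (318,250) between the two finger tips (245 and 365), not yet deep enough. I'll go about 12 mm deeper, then close.

>>> jog_arm(
  rows=[
    [[0, -0.001, 0.006], 0, 0.05],
    [[0, -0.001, 0.006], 0, 0.05],
    [[0, -0.001, 0.005], 0, 0.05],
    [[0, 0, 0], 0, 0.05],
    [[0, 0, 0], 0, 0.05],
  ],
)

```text
time_s: 23.77
ee_pos: [0.4722, 0.1411, 0.0896]
eef_rot: [2.459, -0.029, 1.493]
force: [-0.7, -0.0, -0.1]
grip_width: 0.0499
grip_force: 0.0
```

```bash
python3 - <<'E'
from loc import *
print(o["ee_pos"],np.degrees(o["eef_rot"]),o["qpos"],o["grip_width"],o["force"]);c=loc(np.array([.462,.144,.106]))
E
```

```text
[0.4722 0.1411 0.0896] [140.8664  -1.6673  85.5242] [ 0.3483  0.1048  2.2454 -1.0403  0.2825  1.3777] 0.04988602003665623 [-0.6506 -0.0209 -0.0874]
net 0.96 [313. 255.] [0.4625 0.1488 0.1075]
3625 [[0.4585, 0.1177, 0.0982], [0.4725, 0.1731, 0.1101]] H [0.4676 0.1439 0.1016] tool [ 0.0028  0.0038 -0.0122]
```

Sleeve 12 mm behind the tips and centred. Close on it.

>>> jog_arm(
  rows=[
    [[0, 0.001, 0], 0, 0.01],
    [[0, 0.001, 0], 0, 0.01],
    [[0, 0.001, 0], 0, 0.01],
    [[0, 0, 0], 0, 0.01],
    [[0, 0, 0], 0, 0.01],
    [[0, 0, 0], 0, 0.01],
    [[0, 0, 0], 0, 0.01],
  ],
  squeeze=25,
)

```text
time_s: 24.45
ee_pos: [0.4744, 0.1411, 0.0918]
eef_rot: [2.458, -0.029, 1.493]
force: [0.4, 0.2, 0.6]
grip_width: 0.0163
grip_force: 25.0
```

```bash
cat > next.py <<'E'
import sys
from plan import *
# current handle = pad point 12 mm behind TCP; steps in current tool axes along arc about E
h0=o["ee_pos"]-.012*z
d=h0-E;th0=np.degrees(np.arctan2(-d@ex,-d[2]))-40.5;print("th0",th0,"radius",np.hypot(d@ex,d[2]),o["force"],o["grip_width"],np.degrees(o["eef_rot"]),o["qpos"])
q=o["qpos"];last=hnd(th0)
for th in map(float,sys.argv[1:]):
    h=hnd(th)+(h0-hnd(th0))@np.array([-ex[1],ex[0],0])*np.array([-ex[1],ex[0],0])*0
    q,e=F.ik(o["ee_pos"]+hnd(th)-hnd(th0),M,q);print(th,"d",M.T@(h-last),q,round(e,4));last=h
E
python3 next.py 8 16 24 32 40 48 56
```

```text
th0 -2.308300987305337 radius 0.1455854720272511 [0.3961 0.2119 0.5588] 0.016302070052431877 [140.8364  -1.6811  85.5467] [ 0.3456  0.1036  2.2397 -1.0198  0.284   1.354 ]
8.0 d [ 0.0007 -0.0034 -0.0258] [ 0.3703  0.0245  2.2664 -0.9002  0.3289  1.2462] 0.0
16.0 d [ 0.0006  0.0006 -0.0202] [ 0.3879 -0.038   2.2779 -0.8081  0.3726  1.1601] 0.0
24.0 d [ 0.0006  0.0034 -0.0199] [ 0.403  -0.0984  2.2806 -0.7244  0.4227  1.0792] 0.0
32.0 d [ 0.0006  0.0061 -0.0192] [ 0.4148 -0.1539  2.2742 -0.6524  0.4768  1.0065] 0.0
40.0 d [ 0.0006  0.0087 -0.0182] [ 0.4226 -0.2019  2.2592 -0.5919  0.532   0.9418] 0.0
48.0 d [ 0.0006  0.0112 -0.0168] [ 0.4259 -0.2405  2.236  -0.5414  0.5856  0.884 ] 0.0
56.0 d [ 0.0006  0.0134 -0.0151] [ 0.4244 -0.2686  2.2058 -0.4988  0.6356  0.8313] 0.0
```

>>> jog_arm(
  rows=[
    [[0.0003, -0.001, -0.006], 0, 0.01],
    [[0.0002, -0.001, -0.01], 0, 0.01],
    [[0.0002, -0.0014, -0.0098], 0, 0.01],
    [[0.0003, 0.0003, -0.0101], 0, 0.01],
    [[0.0003, 0.0003, -0.0101], 0, 0.01],
    [[0.0003, 0.0017, -0.01], 0, 0.01],
    [[0.0003, 0.0017, -0.0099], 0, 0.01],
    [[0.0003, 0.003, -0.0096], 0, 0.01],
    [[0.0003, 0.0031, -0.0096], 0, 0.01],
    [[0, 0, 0], 0, 0.01],
  ],
)

```text
time_s: 25.28
ee_pos: [0.426, 0.1455, 0.1633]
eef_rot: [2.457, -0.03, 1.493]
force: [0.9, -0.9, -1.3]
grip_width: 0.0162
grip_force: 25.0
```

```bash
python3 next.py 40 48 56 64 72 80
```

```text
th0 32.30336692040626 radius 0.1451168849488826 [ 0.8975 -0.8949 -1.2806] 0.016188557614040085 [140.7509  -1.7302  85.56  ] [ 0.4155 -0.1574  2.2743 -0.6507  0.4784  1.0049]
40.0 d [ 0.0006  0.0085 -0.0175] [ 0.4227 -0.203   2.2591 -0.5924  0.5314  0.9424] 0.0
48.0 d [ 0.0006  0.0112 -0.0168] [ 0.426  -0.2415  2.236  -0.5418  0.585   0.8844] 0.0
56.0 d [ 0.0006  0.0134 -0.0151] [ 0.4245 -0.2696  2.2057 -0.4991  0.635   0.8317] 0.0
64.0 d [ 0.0006  0.0154 -0.013 ] [ 0.4183 -0.2868  2.1694 -0.4624  0.6797  0.7828] 0.0
72.0 d [ 0.0005  0.0171 -0.0108] [ 0.4079 -0.2934  2.1283 -0.4301  0.7185  0.7368] 0.0
80.0 d [ 0.0005  0.0184 -0.0083] [ 0.3939 -0.2902  2.0835 -0.4011  0.7511  0.6931] 0.0
```

>>> jog_arm(
  rows=[
    [[0.0003, 0.0042, -0.0088], 0, 0.01],
    [[0.0003, 0.0043, -0.0087], 0, 0.01],
    [[0.0003, 0.0056, -0.0084], 0, 0.01],
    [[0.0003, 0.0056, -0.0084], 0, 0.01],
    [[0.0003, 0.0067, -0.0076], 0, 0.01],
    [[0.0003, 0.0067, -0.0075], 0, 0.01],
    [[0.0003, 0.0077, -0.0065], 0, 0.01],
    [[0.0003, 0.0077, -0.0065], 0, 0.01],
    [[0.0003, 0.0085, -0.0054], 0, 0.01],
    [[0.0002, 0.0086, -0.0054], 0, 0.01],
    [[0, 0, 0], 0, 0.01],
  ],
)

```text
time_s: 26.2
ee_pos: [0.4317, 0.1449, 0.262]
eef_rot: [2.456, -0.03, 1.493]
force: [-0.2, 0.5, -1.1]
grip_width: 0.0162
grip_force: 25.0
```

```bash
python3 next.py 80 88 96 104 110 115 118
```

```text
th0 72.26662447079254 radius 0.1441776843433713 [-0.1573  0.5263 -1.1014] 0.016157264845168988 [140.7303  -1.7228  85.5226] [ 0.4068 -0.292   2.1262 -0.43    0.7187  0.736 ]
80.0 d [ 0.0004  0.0178 -0.008 ] [ 0.393  -0.2882  2.0823 -0.4018  0.75    0.6936] 0.0
88.0 d [ 0.0004  0.0194 -0.0056] [ 0.3763 -0.2761  2.0348 -0.3754  0.7766  0.6523] 0.0
96.0 d [ 0.0003  0.02   -0.0029] [ 0.3577 -0.2563  1.9858 -0.3511  0.7973  0.6134] 0.0
104.0 d [ 0.0002  0.0202 -0.0001] [ 0.338  -0.2297  1.936  -0.3289  0.8127  0.5773] 0.0
110.0 d [0.0001 0.015  0.0018] [ 0.323  -0.2061  1.8988 -0.3136  0.8209  0.552 ] 0.0
115.0 d [0.0001 0.0123 0.0027] [ 0.3106 -0.1843  1.8681 -0.3017  0.8257  0.5323] 0.0
118.0 d [0.     0.0073 0.0021] [ 0.3033 -0.1705  1.8499 -0.2949  0.8278  0.5211] 0.0
```

>>> jog_arm(
  rows=[
    [[0.0002, 0.0089, -0.004], 0, 0.01],
    [[0.0002, 0.0089, -0.004], 0, 0.01],
    [[0.0002, 0.0097, -0.0028], 0, 0.01],
    [[0.0002, 0.0097, -0.0028], 0, 0.01],
    [[0.0001, 0.0067, -0.001], 0, 0.01],
    [[0.0001, 0.0067, -0.001], 0, 0.01],
    [[0.0001, 0.0066, -0.0009], 0, 0.01],
    [[0.0001, 0.0067, 0], 0, 0.01],
    [[0.0001, 0.0067, 0], 0, 0.01],
    [[0.0001, 0.0067, 0], 0, 0.01],
    [[0, 0.005, 0.0006], 0, 0.01],
    [[0, 0.005, 0.0006], 0, 0.01],
  ],
)

```text
time_s: 27.2
ee_pos: [0.489, 0.1397, 0.3274]
eef_rot: [2.458, -0.029, 1.493]
force: [0.3, -0.3, -3.3]
grip_width: 0.0165
grip_force: 25.0
```

>>> jog_arm(
  rows=[
    [[0, 0.005, 0.0006], 0, 0.01],
    [[0, 0.004, 0.0009], 0, 0.01],
    [[0, 0.004, 0.0009], 0, 0.01],
    [[0, 0.004, 0.0009], 0, 0.01],
    [[0, 0, 0], 0, 0.01],
    [[0, 0, 0], 0, 0.01],
    [[0, 0, 0], 0, 0.01],
    [[0, 0, 0], 0, 0.01],
  ],
)

```text
time_s: 27.87
ee_pos: [0.5036, 0.1384, 0.3353]
eef_rot: [2.458, -0.029, 1.493]
force: [-0.5, -0.2, -3.0]
grip_width: 0.016
grip_force: 25.0
```

```bash
python3 next.py 110 100; python3 - <<'E'
from h import *
c=camera("scene");d=camera("side")
im=c["image"][90:250,230:430,::-1];jm=d["image"][110:270,280:480,::-1]
cv2.imwrite("pics/m8.png",np.hstack([cv2.resize(im,None,fx=2,fy=2),cv2.resize(jm,None,fx=2,fy=2)]))
for x in(c,d):
    P=cloud(x);print([(round(r["p"],2),at(P,r["at"]).tolist()) for r in search_frame("cork_1",x)[:6]])
E
```

```text
th0 114.28757176787965 radius 0.14264616312005823 [-0.5261 -0.1862 -3.011 ] 0.015977910001303015 [140.8537  -1.6769  85.5434] [ 0.3115 -0.1856  1.8739 -0.3025  0.8238  0.5338]
110.0 d [-0.     -0.0106 -0.0022] [ 0.3219 -0.2037  1.8998 -0.3126  0.8194  0.5505] 0.0
100.0 d [-0.0002 -0.0251 -0.002 ] [ 0.3467 -0.2412  1.9619 -0.3388  0.804   0.5934] 0.0
[(0.53, [0.597, 0.085, 0.0293])]
[(0.38, [0.6133, 0.0906, 0.0271])]
```

View pics/m8.png

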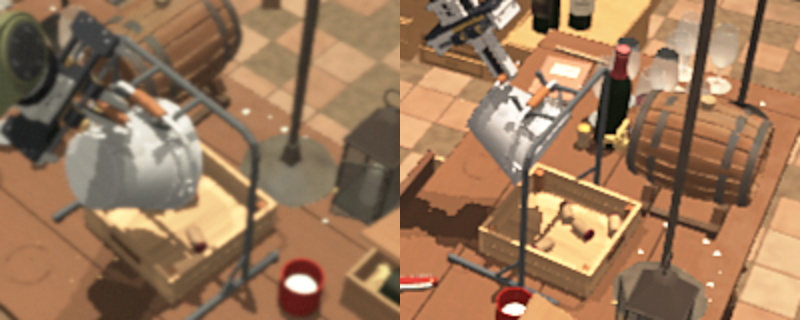

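The pail is tipped 114°. The side crop shows corks in the crate near (566,210), (585,230), (547,243) and perhaps (612,222). I'll count them in the depth data, after a small extra tip.

>>> jog_arm(
  rows=[
    [[0, 0.006, 0.0018], 0, 0.01],
    [[0, -0.006, -0.0018], 0, 0.01],
    [[0, 0.006, 0.0018], 0, 0.01],
    [[0, 0, 0], 0, 0.01],
    [[0, 0, 0], 0, 0.01],
    [[0, 0, 0], 0, 0.01],
  ],
)

```text
time_s: 28.57
ee_pos: [0.5095, 0.1379, 0.3377]
eef_rot: [2.458, -0.029, 1.493]
force: [0.6, -0.6, -3.0]
grip_width: 0.016
grip_force: 25.0
```

```bash
python3 - <<'E'
from h import *
np.set_printoptions(suppress=True,precision=3)
C=np.array([.618,.137]);a=np.radians(-4.8);ex=np.array([np.cos(a),np.sin(a)]);ey=np.array([-ex[1],ex[0]])
for n in("side","scene"):
    c=camera(n);P=cloud(c).astype(float)
    L=np.stack([(P[...,:2]-C)@ex,(P[...,:2]-C)@ey],-1)
    m=(abs(L[...,0])<.10)&(abs(L[...,1])<.097)&(P[...,2]>.016)&(P[...,2]<.05)
    k,lab,st,ce=cv2.connectedComponentsWithStats(m.astype(np.uint8),connectivity=4)
    for i in range(1,k):
        if st[i,4]>12:
            q=P[lab==i];print(n,st[i].tolist(),np.r_[L[lab==i].mean(0),q[:,2].max()],np.ptp(L[lab==i],axis=0))
    x=c["image"][190:270,300:440] if n=="side" else c["image"][140:250,260:380]
    cv2.imwrite(f"pics/crate_{n}.png",cv2.resize(x[:,:,::-1],None,fx=5,fy=5,interpolation=cv2.INTER_CUBIC))
E
```

```text
side [348, 199, 4, 7, 19] [-0.093  0.087  0.048] [0.011 0.015]
side [364, 210, 16, 19, 119] [0.021 0.047 0.034] [0.087 0.072]
side [385, 217, 6, 10, 52] [0.081 0.068 0.039] [0.029 0.05 ]
side [346, 228, 12, 8, 58] [-0.005 -0.051  0.04 ] [0.031 0.046]
scene [323, 203, 12, 14, 93] [-0.014 -0.056  0.038] [0.032 0.046]
```

View pics/crate_side.png

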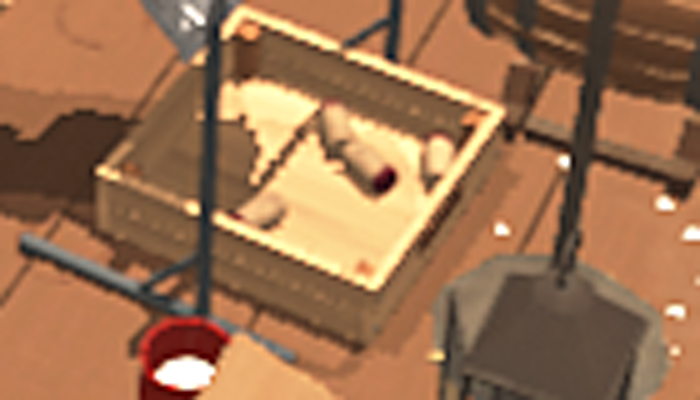

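All four corks are in the crate: crop positions (335,125), (367,165), (438,160) and (265,210). Now I swing the pail back down.

```bash
python3 next.py 104 96 88 80 72 64 56 48 40 32 24 16 8 0 -1
```

```text
th0 116.86236049733012 radius 0.1424917423619743 [ 0.5228 -0.1233 -3.9633] 0.01590633719561253 [140.8491  -1.676   85.5388] [ 0.3051 -0.1739  1.8586 -0.2968  0.8253  0.5243]
104.0 d [-0.0002 -0.0319 -0.0057] [ 0.3368 -0.2273  1.9375 -0.3282  0.8106  0.576 ] 0.0
96.0 d [-0.0002 -0.0202  0.0001] [ 0.3564 -0.2537  1.9872 -0.3504  0.7951  0.6121] 0.0
88.0 d [-0.0003 -0.02    0.0029] [ 0.3749 -0.2734  2.0363 -0.3746  0.7742  0.651 ] 0.0
80.0 d [-0.0004 -0.0194  0.0057] [ 0.3915 -0.2853  2.0837 -0.401   0.7475  0.6923] 0.0
72.0 d [-0.0004 -0.0184  0.0083] [ 0.4054 -0.2883  2.1284 -0.4302  0.7146  0.736 ] 0.0
64.0 d [-0.0005 -0.0171  0.0108] [ 0.4157 -0.2813  2.1694 -0.4627  0.6757  0.7822] 0.0
56.0 d [-0.0005 -0.0154  0.0131] [ 0.4218 -0.2638  2.2055 -0.4998  0.6308  0.8315] 0.0
48.0 d [-0.0006 -0.0134  0.0151] [ 0.4233 -0.2354  2.2355 -0.5429  0.5808  0.8846] 0.0
40.0 d [-0.0006 -0.0112  0.0168] [ 0.4201 -0.1966  2.2584 -0.5941  0.5272  0.9432] 0.0
32.0 d [-0.0006 -0.0087  0.0182] [ 0.4124 -0.1484  2.2733 -0.6556  0.4721  1.0088] 0.0
24.0 d [-0.0006 -0.0061  0.0192] [ 0.4006 -0.0928  2.2793 -0.7288  0.4184  1.0827] 0.0
16.0 d [-0.0006 -0.0034  0.0199] [ 0.3856 -0.0323  2.2764 -0.8138  0.3687  1.1649] 0.0
8.0 d [-0.0006 -0.0006  0.0202] [ 0.3682  0.0302  2.2646 -0.9074  0.3255  1.2524] 0.0
0.0 d [-0.0006  0.0022  0.0201] [ 0.3492  0.092   2.2445 -1.0019  0.2899  1.338 ] 0.0
-1.0 d [-0.0001  0.0005  0.0025] [ 0.3467  0.0996  2.2414 -1.0132  0.2861  1.3481] 0.0
```

>>> jog_arm(
  rows=[
    [[0, -0.006, -0.0014], 0, 0.01],
    [[0, -0.0085, -0.0014], 0, 0.01],
    [[-0.0001, -0.0085, -0.0014], 0, 0.01],
    [[-0.0001, -0.0089, -0.0015], 0, 0.01],
    [[-0.0001, -0.0101, 0], 0, 0.01],
    [[-0.0001, -0.0101, 0], 0, 0.01],
    [[-0.0002, -0.01, 0.0014], 0, 0.01],
    [[-0.0002, -0.01, 0.0015], 0, 0.01],
    [[-0.0002, -0.0097, 0.0028], 0, 0.01],
    [[-0.0002, -0.0097, 0.0029], 0, 0.01],
    [[-0.0002, -0.0092, 0.0041], 0, 0.01],
    [[-0.0002, -0.0092, 0.0042], 0, 0.01],
  ],
)

```text
time_s: 29.67
ee_pos: [0.4312, 0.1447, 0.2589]
eef_rot: [2.458, -0.029, 1.493]
force: [1.3, -0.6, -1.2]
grip_width: 0.0163
grip_force: 25.0
```

>>> jog_arm(
  rows=[
    [[-0.0002, -0.0085, 0.0054], 0, 0.01],
    [[-0.0003, -0.0086, 0.0054], 0, 0.01],
    [[-0.0003, -0.0077, 0.0065], 0, 0.01],
    [[-0.0003, -0.0077, 0.0066], 0, 0.01],
    [[-0.0003, -0.0067, 0.0075], 0, 0.01],
    [[-0.0003, -0.0067, 0.0076], 0, 0.01],
    [[-0.0003, -0.0056, 0.0084], 0, 0.01],
    [[-0.0003, -0.0056, 0.0084], 0, 0.01],
    [[-0.0003, -0.0043, 0.0091], 0, 0.01],
    [[-0.0003, -0.0044, 0.0091], 0, 0.01],
    [[0, 0, 0], 0, 0.01],
  ],
)

```text
time_s: 30.58
ee_pos: [0.4268, 0.1447, 0.1586]
eef_rot: [2.461, -0.028, 1.493]
force: [-0.2, 0.5, -1.7]
grip_width: 0.0166
grip_force: 25.0
```

```bash
python3 next.py 24 16 8 0 -2
```

```text
th0 30.445777888579315 radius 0.14568576711936057 [-0.222   0.4739 -1.7255] 0.01657163359910195 [140.9825  -1.6227  85.5393] [ 0.412  -0.146   2.276  -0.658   0.4697  1.0114]
24.0 d [-0.0005 -0.0047  0.0156] [ 0.4019 -0.1004  2.28   -0.7155  0.426   1.0691] 0.0
16.0 d [-0.0006 -0.0033  0.0199] [ 0.3868 -0.04    2.2774 -0.7973  0.3756  1.1481] 0.0
8.0 d [-0.0006 -0.0005  0.0202] [ 0.3693  0.0225  2.266  -0.8873  0.3315  1.2321] 0.0
0.0 d [-0.0005  0.0023  0.02  ] [ 0.3502  0.0843  2.2461 -0.9785  0.2951  1.3144] 0.0
-2.0 d [-0.0001  0.001   0.0049] [ 0.3452  0.0994  2.24   -1.0002  0.2872  1.3335] 0.0
```

>>> jog_arm(
  rows=[
    [[-0.0002, -0.0023, 0.0078], 0, 0.01],
    [[-0.0003, -0.0024, 0.0078], 0, 0.01],
    [[-0.0002, -0.0011, 0.0067], 0, 0.01],
    [[-0.0002, -0.0011, 0.0066], 0, 0.01],
    [[-0.0002, -0.0011, 0.0066], 0, 0.01],
    [[-0.0002, -0.0002, 0.0067], 0, 0.01],
    [[-0.0002, -0.0002, 0.0067], 0, 0.01],
    [[-0.0002, -0.0001, 0.0068], 0, 0.01],
    [[-0.0002, 0.0008, 0.007], 0, 0.01],
    [[-0.0002, 0.0008, 0.007], 0, 0.01],
    [[-0.0001, 0.0008, 0.006], 0, 0.01],
    [[0, 0.0005, 0.003], 0, 0.01],
  ],
)

```text
time_s: 31.58
ee_pos: [0.473, 0.1411, 0.0958]
eef_rot: [2.458, -0.029, 1.493]
force: [0.1, 0.4, 0.1]
grip_width: 0.0164
grip_force: 25.0
```

>>> jog_arm(
  rows=[
    [[0, 0, 0], 0, 0.01],
    [[0, 0, 0], 0, 0.01],
    [[0, 0, 0], 0, 0.034],
    [[0, 0, 0], 0, 0.034],
    [[0, 0, 0], 0, 0.034],
    [[0, 0, 0], 0, 0.034],
    [[0, 0, 0], 0, 0.034],
    [[0, 0, 0], 0, 0.034],
  ],
)

```text
time_s: 32.25
ee_pos: [0.4725, 0.1412, 0.0962]
eef_rot: [2.458, -0.029, 1.493]
force: [0.5, -0.5, -0.1]
grip_width: 0.0344
grip_force: 0.0
```

>>> jog_arm(
  rows=[
    [[0, 0, -0.004], 0, 0.034],
    [[0, 0, -0.008], 0, 0.034],
    [[0, 0, -0.012], 0, 0.034],
    [[0, -0.002, -0.014], 0, 0.034],
    [[0, -0.003, -0.014], 0, 0.034],
    [[0, -0.003, -0.014], 0, 0.034],
    [[0, 0, 0], 0, 0.034],
  ],
)

```text
time_s: 32.83
ee_pos: [0.4239, 0.1439, 0.1437]
eef_rot: [2.456, -0.031, 1.494]
force: [-0.5, 0.1, 0.1]
grip_width: 0.0339
grip_force: 0.0
```

```bash
python3 - <<'E'
from plan import *
print(o["ee_pos"],np.degrees(o["eef_rot"]),o["qpos"],o["grip_width"],o["force"]);print(M)
for n in("scene","side"):
    c=camera(n);save(c,n+"9");P=cloud(c).astype(float)
    for l in("bail_grip","tilt_grip","cork_mat"):
        for r in spot_point(l,c)[:1]:print(n,l,round(r["p"],2),at(P,r["at"]))
    Q=P.reshape(-1,3);s=np.array([.557,.139]);L=np.c_[(Q[:,:2]-s)@ex[:2],(Q[:,:2]-s)@[-ex[1],ex[0]]]
    for nm,m in(("tilt",(L[:,0]<-.065)&(L[:,0]>-.11)&(abs(L[:,1])<.03)&(Q[:,2]>.085)&(Q[:,2]<.12)),("sleeve",(abs(L[:,0])<.02)&(abs(L[:,1])<.036)&(Q[:,2]>.29)&(Q[:,2]<.335))):
        print(n,nm,m.sum(),np.percentile(Q[m],[3,50,97],axis=0).tolist())
q=o["qpos"];g=np.array([.557,.137,.316])
for nm,p in(("up",[.42,.14,.42]),("back",g-.10*z),("g",g+.014*z)):
    q,e=F.ik(np.array(p),M,q);print(nm,np.array(p),M.T@(np.array(p)-o["ee_pos"]),q,round(e,4))
E
```

```text
[0.4239 0.1439 0.1437] [140.7464  -1.7489  85.5853] [ 0.413  -0.1233  2.3016 -0.7284  0.4291  1.0898] 0.033937879523103676 [-0.4886  0.0671  0.1383]
[[ 0.0769  0.7706  0.6327]
 [ 0.9966 -0.0789 -0.0251]
 [ 0.0305  0.6325 -0.774 ]]
scene bail_grip 0.51 [0.5509 0.1341 0.3221]
scene tilt_grip 0.6 [0.4607 0.1291 0.1111]
scene cork_mat 0.56 [ 0.532  -0.2755  0.0086]
scene tilt 79 [[0.45667743544643985, 0.11942254572694305, 0.10508805558356417], [0.46389785987311405, 0.14143217779478062, 0.1120354211560961], [0.4752014672389268, 0.16931017892100308, 0.11652254353582041]]
scene sleeve 141 [[0.548637369101501, 0.10499978354699863, 0.3137026965936337], [0.5545450233212137, 0.1339031939824908, 0.3235420202046594], [0.5644348538444295, 0.16817684172329925, 0.32772167370482663]]
side bail_grip 0.46 [0.5603 0.1216 0.3221]
side tilt_grip 0.68 [0.6105 0.0308 0.0476]
side cork_mat 0.89 [ 0.5263 -0.2951  0.0077]
side tilt 45 [[0.4583575494632417, 0.11993872482800459, 0.09975795335547438], [0.46903624919883835, 0.1423896368558497, 0.11030267640992752], [0.47616709495014836, 0.1647214155127407, 0.11637409932932984]]
side sleeve 78 [[0.5500392068981819, 0.10378041843902254, 0.3121405323627889], [0.5629024997095491, 0.13245338755348923, 0.32133765542540094], [0.5688912972878292, 0.16911827507930888, 0.3283563593391943]]
up [0.42 0.14 0.42] [ 0.0043  0.1721 -0.2162] [ 0.4058 -0.3927  1.8358 -0.314   1.0835  0.5532] 0.0
back [0.4937 0.1395 0.3934] [ 0.0087  0.2121 -0.149 ] [ 0.3222 -0.2279  1.7777 -0.2778  0.9572  0.4961] 0.0
g [0.5659 0.1366 0.3052] [ 0.0087  0.2121 -0.035 ] [ 0.2613 -0.0272  1.8016 -0.2871  0.7246  0.5016] 0.0
```

>>> jog_arm(
  rows=[
    [[0, 0.012, -0.015], 0, 0.05],
    [[0, 0.02, -0.026], 0, 0.05],
    [[0, 0.024, -0.03], 0, 0.05],
    [[0.001, 0.024, -0.03], 0, 0.05],
    [[0.001, 0.024, -0.03], 0, 0.05],
    [[0.001, 0.024, -0.03], 0, 0.05],
    [[0.001, 0.024, -0.03], 0, 0.05],
    [[0, 0.02, -0.025], 0, 0.05],
    [[0.002, 0.015, 0.02], 0, 0.05],
    [[0.002, 0.015, 0.025], 0, 0.05],
    [[0, 0.01, 0.022], 0, 0.05],
    [[0, 0, 0], 0, 0.05],
  ],
)

```text
time_s: 34.23
ee_pos: [0.4969, 0.1381, 0.3882]
eef_rot: [2.463, -0.027, 1.491]
force: [-0.4, 0.2, -1.4]
grip_width: 0.0499
grip_force: 0.0
```

```bash
python3 - <<'E'
from plan import *
g=np.array([.5575,.136,.3165])
print(o["ee_pos"],o["force"],M.T@(g-o["ee_pos"]))
c=camera("wrist");P=wcloud(c,o).astype(float)
for r in spot_point("bail_grip",c)[:1]:print(r["p"],at(P,r["at"]),M.T@(at(P,r["at"])-o["ee_pos"]))
I=c["image"].astype(int);k=np.isfinite(P).all(2)&(np.linalg.norm(P-g,axis=2)<.034)&(I[...,0]>I[...,2]+40);S=P[k];print(k.sum(),np.percentile(S,[3,50,97],axis=0).tolist())
for n in("scene","side"):
    D=camera(n);Q=cloud(D).reshape(-1,3).astype(float);J=D["image"].reshape(-1,3)
    m=(np.hypot(Q[:,0]-.53,Q[:,1]+.30)<.13)&(Q[:,2]>.0055)&(Q[:,2]<.013)
    p,r=cv2.minEnclosingCircle(Q[m][:,:2].astype(np.float32));print(n,m.sum(),p,r,np.median(Q[m],axis=0),np.percentile(Q[m],[1,99],axis=0).tolist())
E
```

```text
[0.4969 0.1381 0.3882] [-0.4215  0.1605 -1.379 ] [0.0008 0.0021 0.0939]
0.84 [0.5509 0.1394 0.3234] [0.0038 0.001  0.0842]
1738 [[0.5462779345486155, 0.1094167907724191, 0.3134409971231757], [0.5517052818292403, 0.13846021415803253, 0.32282357483483515], [0.5624094181861657, 0.16492543354464628, 0.32567323382392577]]
scene 2638 (0.5307664275169373, -0.29995664954185486) 0.12940223515033722 [ 0.5279 -0.2889  0.009 ] [[0.4470276189366721, -0.36924873608255115, 0.005652963664828801], [0.613020051672541, -0.20317140114058807, 0.012728558400643363]]
side 1237 (0.5317472219467163, -0.3001558184623718) 0.12630824744701385 [ 0.5349 -0.2904  0.0085] [[0.4496764536847343, -0.37190000950955526, 0.005570774457784093], [0.6161724136940215, -0.20093923951596115, 0.012727474899371184]]
```

>>> jog_arm(
  rows=[
    [[0.001, 0.001, 0.02], 0, 0.05],
    [[0.001, 0.001, 0.025], 0, 0.05],
    [[0, 0, 0.025], 0, 0.05],
    [[0, 0, 0.02], 0, 0.05],
    [[0, 0, 0.012], 0, 0.05],
    [[0, 0, 0.006], 0, 0.05],
    [[0, 0, 0], 0, 0.01],
    [[0, 0, 0], 0, 0.01],
    [[0, 0, 0], 0, 0.01],
    [[0, 0, 0], 0, 0.01],
    [[0, 0, 0], 0, 0.01],
    [[0, 0, 0], 0, 0.01],
  ],
  squeeze=40,
)

```text
time_s: 35.43
ee_pos: [0.5643, 0.1378, 0.3097]
eef_rot: [2.458, -0.029, 1.493]
force: [-7.1, 0.3, 2.1]
grip_width: 0.0191
grip_force: 40.0
```

>>> jog_arm(
  rows=[
    [[0, 0, 0], 0, 0.01],
    [[0, 0, 0], 0, 0.01],
  ],
)

```text
time_s: 35.6
ee_pos: [0.5643, 0.1378, 0.3097]
eef_rot: [2.458, -0.029, 1.493]
force: [-7.0, -0.2, 2.5]
grip_width: 0.0188
grip_force: 40.0
```

```bash
python3 - <<'E'
from plan import *
print(o["ee_pos"],o["force"],o["grip_width"],o["grip_force"],np.degrees(o["eef_rot"]))
q=o["qpos"];l=o["ee_pos"];up=l+[0,0,.036];bk=up-np.r_[ex[:2]*.11,0];
m=.532+l[0]-.557;sh=l-np.array([.557,.136,.316])
for nm,p in(("up",up),("bk",bk),("mid",[.45,-.10,bk[2]]),("over",np.array([.532,-.287,.36])+sh),("down",np.array([.532,-.287,.23])+sh)):
    p=np.array(p);q,e=F.ik(p,M,q);print(nm,p,M.T@(p-l),q,round(e,4));l=p
E
```

```text
[0.5643 0.1378 0.3097] [-7.0188 -0.2069  2.5181] 0.018780719122088597 40.002013044431806 [140.858   -1.6877  85.5352]
up [0.5643 0.1378 0.3457] [ 0.0011  0.0227 -0.0279] [ 0.2653 -0.0532  1.7328 -0.2644  0.8193  0.4705] 0.0
bk [0.4547 0.1474 0.3457] [ 0.0011 -0.0853 -0.0694] [ 0.3849 -0.2923  1.9325 -0.3424  0.8925  0.6055] 0.0
mid [ 0.45   -0.1     0.3457] [-0.2469  0.0159  0.0036] [-0.4457 -0.369   1.9855  0.3205  0.9076 -0.475 ] 0.0
over [ 0.5393 -0.2852  0.3537] [-0.1774  0.0886  0.055 ] [-0.7258  0.0434  1.6186  0.5018  0.9787 -0.8142] 0.0
down [ 0.5393 -0.2852  0.2237] [-0.0038 -0.082   0.1008] [-0.7258  0.1458  1.8134  0.6436  0.7277 -1.0277] 0.0
```

>>> jog_arm(
  rows=[
    [[0.0001, 0.0016, -0.002], 0, 0.01],
    [[0.0002, 0.0032, -0.0039], 0, 0.01],
    [[0.0002, 0.0045, -0.0055], 0, 0.01],
    [[0.0002, 0.0045, -0.0055], 0, 0.01],
    [[0.0002, 0.0045, -0.0055], 0, 0.01],
    [[0.0002, 0.0032, -0.0039], 0, 0.01],
    [[0, 0.0016, -0.002], 0, 0.01],
    [[0, 0, 0], 0, 0.01],
    [[0, 0, 0], 0, 0.01],
  ],
)

```text
time_s: 36.35
ee_pos: [0.5647, 0.1377, 0.3457]
eef_rot: [2.458, -0.029, 1.493]
force: [-0.1, 0.1, -5.5]
grip_width: 0.019
grip_force: 40.0
```

```bash
python3 - <<'E'
from plan import *
print(o["ee_pos"],o["force"],o["grip_width"])
s=np.array([.557,.137])
for n in("scene","side"):
    D=camera(n);Q=cloud(D).reshape(-1,3).astype(float);L=np.c_[(Q[:,:2]-s)@ex[:2],(Q[:,:2]-s)@[-ex[1],ex[0]],Q[:,2]]
    m=(abs(L[:,0])<.02)&(abs(abs(L[:,1])-.043)<.012)&(L[:,2]>.30)&(L[:,2]<.37)
    print(n,m.sum(),np.histogram(L[m][:,2],bins=np.arange(.30,.371,.01))[0])
    t=(L[:,0]<-.065)&(L[:,0]>-.11)&(abs(L[:,1])<.03)&(L[:,2]>.1)&(L[:,2]<.17);print(np.percentile(Q[t],[3,50,97],axis=0).tolist())
E
```

```text
[0.5647 0.1377 0.3457] [-0.0984  0.1397 -5.5114] 0.019014901547473116
scene 112 [16 40 13  3  1 37  2]
[[0.45975902257590556, 0.1168349475224534, 0.13823929760292403], [0.4662813606022492, 0.1419677458099871, 0.1478054307711404], [0.4757878809354495, 0.17018388448141453, 0.1525751508079742]]
side 85 [18 29  7  6  2 22  1]
[[0.4617590147119975, 0.11623851074627323, 0.1351217183426958], [0.47125418720841483, 0.13850823324644113, 0.14503726070662337], [0.47757484709082887, 0.16710318522566134, 0.15164931912637838]]
```

>>> jog_arm(
  rows=[
    [[0, -0.004, -0.0033], 0, 0.01],
    [[0, -0.008, -0.0065], 0, 0.01],
    [[0.0002, -0.0105, -0.0085], 0, 0.01],
    [[0.0002, -0.0115, -0.0094], 0, 0.01],
    [[0.0002, -0.0115, -0.0094], 0, 0.01],
    [[0.0002, -0.0115, -0.0094], 0, 0.01],
    [[0.0002, -0.0105, -0.0085], 0, 0.01],
    [[0.0001, -0.009, -0.0073], 0, 0.01],
    [[0, -0.006, -0.005], 0, 0.01],
    [[0, -0.003, -0.0021], 0, 0.01],
  ],
)

```text
time_s: 37.28
ee_pos: [0.4539, 0.1476, 0.3461]
eef_rot: [2.457, -0.03, 1.494]
force: [0.0, 0.0, -3.7]
grip_width: 0.0194
grip_force: 40.0
```

>>> jog_arm(
  rows=[
    [[-0.005, 0, 0], 0, 0.01],
    [[-0.011, 0.001, 0], 0, 0.01],
    [[-0.016, 0.001, 0], 0, 0.01],
    [[-0.02, 0.001, 0], 0, 0.01],
    [[-0.02, 0.001, 0], 0, 0.01],
    [[-0.02, 0.001, 0], 0, 0.01],
    [[-0.02, 0.001, 0], 0, 0.01],
    [[-0.02, 0.001, 0], 0, 0.01],
    [[-0.02, 0.001, 0.001], 0, 0.01],
    [[-0.02, 0.002, 0.001], 0, 0.01],
    [[-0.02, 0.002, 0.001], 0, 0.01],
    [[-0.02, 0.003, 0.001], 0, 0.01],
  ],
)

```text
time_s: 38.28
ee_pos: [0.4525, -0.0668, 0.3459]
eef_rot: [2.458, -0.029, 1.492]
force: [-0.0, -0.2, -4.7]
grip_width: 0.0189
grip_force: 40.0
```

>>> jog_arm(
  rows=[
    [[-0.02, 0.004, 0.002], 0, 0.01],
    [[-0.02, 0.006, 0.004], 0, 0.01],
    [[-0.02, 0.008, 0.005], 0, 0.01],
    [[-0.02, 0.008, 0.005], 0, 0.01],
    [[-0.02, 0.009, 0.006], 0, 0.01],
    [[-0.02, 0.01, 0.006], 0, 0.01],
    [[-0.02, 0.01, 0.006], 0, 0.01],
    [[-0.02, 0.01, 0.006], 0, 0.01],
    [[-0.018, 0.009, 0.006], 0, 0.01],
    [[-0.014, 0.007, 0.004], 0, 0.01],
    [[-0.009, 0.004, 0.003], 0, 0.01],
    [[-0.004, 0.002, 0.001], 0, 0.01],
  ],
)

```text
time_s: 39.28
ee_pos: [0.538, -0.2794, 0.3522]
eef_rot: [2.459, -0.029, 1.492]
force: [0.0, 0.2, -3.8]
grip_width: 0.0194
grip_force: 40.0
```

>>> jog_arm(
  rows=[
    [[0, 0, 0], 0, 0.01],
    [[0, 0, 0], 0, 0.01],
    [[0, 0, 0], 0, 0.01],
    [[0, 0, 0], 0, 0.01],
    [[0, 0, 0], 0, 0.01],
    [[0, 0, 0], 0, 0.01],
    [[0, 0, 0], 0, 0.01],
    [[0, 0, 0], 0, 0.01],
  ],
)

```text
time_s: 39.95
ee_pos: [0.5379, -0.2776, 0.3531]
eef_rot: [2.458, -0.029, 1.493]
force: [0.4, -1.1, -4.2]
grip_width: 0.0196
grip_force: 40.0
```

```bash
cat > pail.py <<'E'
from plan import *
from scipy.optimize import least_squares
def pailfit(g0,tag):
    for n in("scene","side"):
        D=camera(n);save(D,n+tag);Q=cloud(D).reshape(-1,3).astype(float);Q=Q[np.isfinite(Q).all(1)]
        zb=g0[2]-.222
        m=(np.hypot(Q[:,0]-g0[0],Q[:,1]-g0[1])<.1)&(Q[:,2]>zb+.02)&(Q[:,2]<zb+.125);S=Q[m]
        f=lambda p:np.hypot(S[:,0]-p[0]-p[2]*(S[:,2]-zb-.222),S[:,1]-p[1]-p[3]*(S[:,2]-zb-.222))-(.052+.228*(S[:,2]-zb))
        r=least_squares(f,[g0[0],g0[1],0,0],loss="soft_l1",f_scale=.003)
        x=r.x;print(n,m.sum(),"grip-end",x[:2],"foot",x[:2]-.222*x[2:],"lean",x[2:],np.median(abs(r.fun)))
E
python3 - <<'E'
from pail import *
g=o["ee_pos"]-.009*z
print(o["ee_pos"],o["force"],o["qpos"],g,np.degrees(o["eef_rot"]));pailfit(g,"A")
print(M.T@(np.array([0,0,-1.])))
E
```

```text
[ 0.5379 -0.2776  0.3531] [ 0.4082 -1.0901 -4.2156] [-0.7153  0.03    1.6341  0.4975  0.9716 -0.8049] [ 0.5323 -0.2774  0.36  ] [140.8382  -1.6716  85.5482]
scene 1419 grip-end [ 0.5307 -0.2725] foot [ 0.5372 -0.279 ] lean [-0.0293  0.0289] 0.0014273531550556065
side 1845 grip-end [ 0.5297 -0.2852] foot [ 0.5429 -0.2795] lean [-0.0591 -0.0254] 0.0031430237147596074
[-0.0292 -0.6312  0.775 ]
```

>>> jog_arm(
  rows=[
    [[-0.002, -0.0048, 0.0025], 0, 0.01],
    [[-0.003, -0.0081, 0.0073], 0, 0.01],
    [[-0.003, -0.01, 0.0109], 0, 0.01],
    [[-0.002, -0.011, 0.0124], 0, 0.01],
    [[-0.0005, -0.0101, 0.0124], 0, 0.01],
    [[-0.0005, -0.0101, 0.0124], 0, 0.01],
    [[-0.0004, -0.0088, 0.0109], 0, 0.01],
    [[-0.0003, -0.0076, 0.0093], 0, 0.01],
    [[-0.0002, -0.0057, 0.007], 0, 0.01],
    [[-0.0002, -0.0038, 0.0047], 0, 0.01],
    [[0, 0, 0], 0, 0.01],
    [[0, 0, 0], 0, 0.01],
  ],
)

```text
time_s: 41.05
ee_pos: [0.5321, -0.286, 0.2327]
eef_rot: [2.458, -0.029, 1.493]
force: [1.1, -0.0, -3.9]
grip_width: 0.0192
grip_force: 40.0
```

>>> jog_arm(
  rows=[
    [[-0.0001, -0.0019, 0.0023], 0, 0.01],
    [[-0.0001, -0.0019, 0.0023], 0, 0.01],
    [[-0.0001, -0.0019, 0.0023], 0, 0.01],
    [[0, 0, 0], 0, 0.01],
  ],
)

```text
time_s: 41.38
ee_pos: [0.532, -0.2859, 0.2236]
eef_rot: [2.458, -0.029, 1.493]
force: [-0.5, 0.6, -3.9]
grip_width: 0.0189
grip_force: 40.0
```

>>> jog_arm(
  rows=[
    [[0, -0.0012, 0.0016], 0, 0.01],
    [[0, -0.0012, 0.0016], 0, 0.01],
    [[0, 0, 0], 0, 0.01],
  ],
)

```text
time_s: 41.63
ee_pos: [0.5337, -0.2865, 0.2234]
eef_rot: [2.451, -0.027, 1.492]
force: [-1.0, 4.8, 16.1]
grip_width: 0.0191
grip_force: 40.0
```

>>> jog_arm(
  rows=[
    [[0, 0.0012, -0.0016], 0, 0.01],
    [[0, 0.0006, -0.0008], 0, 0.01],
    [[0, 0, 0], 0, 0.01],
  ],
)

```text
time_s: 41.88
ee_pos: [0.5323, -0.286, 0.2235]
eef_rot: [2.457, -0.029, 1.493]
force: [0.4, 1.4, 3.8]
grip_width: 0.019
grip_force: 40.0
```

```bash
python3 - <<'E'
from pail import *
g=np.array([.532,-.286,.230]);print(o["ee_pos"],o["force"]);pailfit(g,"B")
E
```

```text
[ 0.5323 -0.286   0.2235] [0.372  1.3643 3.8403]
scene 1056 grip-end [ 0.5332 -0.2825] foot [ 0.5312 -0.2857] lean [0.0093 0.0145] 0.0014187511549318861
side 1546 grip-end [ 0.5352 -0.294 ] foot [ 0.5352 -0.2886] lean [ 0.     -0.0242] 0.0033190214586879367
```

The foot is at (0.532,-0.287), upright and resting on the mat. Next I release, back off and check.

>>> jog_arm(
  rows=[
    [[0, 0, 0], 0, 0.03],
    [[0, 0, 0], 0, 0.05],
    [[0, 0, 0], 0, 0.05],
    [[0, 0, 0], 0, 0.05],
    [[0, 0, 0], 0, 0.05],
    [[0, 0, -0.006], 0, 0.05],
    [[0, 0, -0.012], 0, 0.05],
    [[0, 0, -0.02], 0, 0.05],
    [[0, 0, -0.03], 0, 0.05],
    [[0, 0, -0.03], 0, 0.05],
    [[0, 0.01, -0.03], 0, 0.05],
    [[0, 0, 0], 0, 0.05],
  ],
)

```text
time_s: 42.98
ee_pos: [0.4577, -0.2841, 0.335]
eef_rot: [2.452, -0.023, 1.492]
force: [0.5, 0.0, 1.0]
grip_width: 0.0501
grip_force: 0.0
```

```bash
python3 - <<'E'
from pail import *
g=np.array([.532,-.286,.230]);print(o["ee_pos"],o["force"],o["grip_width"],o["time_s"]);pailfit(g,"C")
D=camera("scene");P=cloud(D)
for l in("half_bottle_1","waiters_friend","votive_1","bail_grip"):
    for r in spot_point(l,D)[:1]:print(l,round(r["p"],2),at(P,r["at"]))
C=np.array([.618,.137])
for n in("scene","side"):
    D=camera(n);P=cloud(D).astype(float);L=np.stack([(P[...,:2]-C)@ex[:2],(P[...,:2]-C)@[-ex[1],ex[0]]],-1)
    m=(abs(L[...,0])<.10)&(abs(L[...,1])<.097)&(P[...,2]>.016)&(P[...,2]<.045)
    k,lab,st,_=cv2.connectedComponentsWithStats(m.astype(np.uint8),connectivity=4);print(n,[(st[i,:2].tolist(),int(st[i,4])) for i in range(1,k) if st[i,4]>20])
E
```

```text
[ 0.4577 -0.2841  0.335 ] [0.5244 0.0232 1.0402] 0.05006209333860026 42.9833
scene 1470 grip-end [ 0.5323 -0.2795] foot [ 0.5297 -0.2908] lean [0.0117 0.051 ] 0.0021855845990969673
side 1556 grip-end [ 0.5337 -0.2946] foot [ 0.536  -0.2881] lean [-0.0104 -0.0293] 0.0032594758383713146
half_bottle_1 0.6 [0.5832 0.4242 0.0349]
waiters_friend 0.64 [ 0.4079 -0.1086  0.0137]
votive_1 0.45 [0.6263 0.1492 0.009 ]
bail_grip 0.67 [ 0.5236 -0.2822  0.2392]
scene [([317, 165], 106), ([300, 181], 179), ([323, 203], 57)]
side [([364, 210], 117), ([385, 217], 53), ([346, 228], 58)]
```

```bash
python3 - <<'E'
from pail import *
D=camera("side");Q=cloud(D).reshape(-1,3).astype(float);m=(np.hypot(Q[:,0]-.63,Q[:,1]+.095)<.05)&(Q[:,2]>.02)&(Q[:,2]<.08)
old=np.load("P_side.npy")[:,:3];k=(np.hypot(old[:,0]-.63,old[:,1]+.095)<.05)&(old[:,2]>.02)&(old[:,2]<.08)
print(m.sum(),Q[m].mean(0),k.sum(),old[k].mean(0),o["force"])
if np.linalg.norm(Q[m].mean(0)-old[k].mean(0))<.006: print(hand_in())
E
```

```text
282 [ 0.6251 -0.0995  0.0485] 283 [ 0.6253 -0.0999  0.0487] [ 0.1171 -0.9523 -0.5679]
the job is handed in; nothing more can be done
None
```

The job is handed in after about 43 s: all four corks are in the crate, and the pail stands upright with its foot near the centre of the cork mat. The bottle, corkscrew and candle glass show no movement in the camera checks.

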